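# Put the green compound bar away and hasp the box shut

## Robot

A 7-joint arm with a two-finger parallel gripper is mounted at the origin on the work surface. World frame = base frame: x ahead of the robot, y to its left, z up, the work surface at z = 0. Lengths are in mm, angles in rad, forces in N, time in s.
With the tool pointing down it reaches from about 400 to 875 mm from the base axis. Payload 4.4 kg.
Tool frame: the origin (TCP) lies midway between the tips of the shut fingers; the grasp point (between the pads) lies 19 mm behind it; x points along the fingers, z is the direction in which the jaws open and shut, and the axes are right-handed (so a half turn about x gives the same grasp; the last joint's range is limited). The gripper opens to 85 mm and grips with 20 to 120 N. Pads are 22 mm wide; open, the fingers measure 114 mm over their backs; the gripper's body (76 mm by 85 mm) begins 54 mm behind the grasp point. The pads swing forward as they close: fully open they stand 13 mm farther back than shut.
Start: joints at [-1.182, 0.628, 0.038, 1.517, -0.027, 0.996, -0.02], TCP at [285.513, 583.952, 231.313] pointing down, gripper open.
Joint ranges: [-3.06, 3.06], [-0.37, 2.12], [-1.25, 1.32], [0.18, 2.47], [-1.1, 4.24], [0.23, 1.98], [-2.94, 2.94]. Speed limits (rad/s): [2.57, 2.57, 3.14, 3.14, 3.14, 3.14, 3.14].

## Interface

Orientations are given as [roll, pitch, yaw] about the fixed x, y, z axes, in that order (R = Rz(yaw) Ry(pitch) Rx(roll)).
In Python, from cell import ctrl gives the robot as it stands. The module is installed in compiled form; this text tells all that it offers.
- The arm moves only by the tool servo_tool, never from a script. Its argument "rows" is a list of rows, each an object of numbers: "dx", "dy", "dz": the shift along the tool's x, y, z in units of 750 mm (1.0 is 750 mm); "wx", "wy", "wz": the turn, a rotation vector about the tool's x, y, z in units of 6 degrees (1.0 is 6 degrees); "fingers": the closure, from 0 (fully open) to 1 (shut). In form: [{"dx": .., "dy": .., "dz": .., "wx": .., "wy": .., "wz": .., "fingers": ..}, ...]. A call has 1 to 5 rows; each row shifts and turns the commanded pose from where the row before left it, along the tool's axes as they then stand; what a row does not reach is not made up. A row lasts 1/8 s, in which the tool goes at most 62.5 mm and 10.7 degrees, less where a joint would pass 70% of its speed; a pose out of reach is approached as far as the arm can. A call with a number of a shift or a turn outside -1 to 1 is refused whole. A call with a gripper value outside its range is refused whole. The fingers move at their own pace and stop on an object; the grip force is fixed at half the most. Time passes only in rows, so rows that do not move let the fingers close. It gives the time, the measured TCP pose, the force and the opening at its end, in the units of the state.
- ctrl.read_state(): the state, without advancing time (a new reading comes with each control period).
- ctrl.get_image(name): name is "scene" or "top"; returns the picture (400x640x3 uint8, red, green, blue); there is no depth.
- ctrl.camera_info(name): a dict with "fovy" (degrees; the focal length in pixels is half the picture's height over the tangent of half this angle, whatever the lens; pixels are square), "cx", "cy" (the principal point, pixels), "R" (3x3) and "t" (3): a world point X has camera coordinates R X + t. Camera axes: x right, y down, z forward; pixel columns grow to the right and rows downward; lengths in mm; the calibration is good to about 2 mm. A picture is of the moment at which its call begins. camera_info takes no time and is no camera call.
- ctrl.finish_job(): hands the job in, once; it reports no verdict.
Trained networks look in the newest picture that a camera, given by its name, has taken for a name from the list of things; names that differ only in an ending like _2 or _b are one class to them, and where a whole thing is asked for, a point or a joint stands for the part that bears it (a point fixed in the world has none). Each returns a list of dicts, best first, with "conf" (0 to 1); they miss things now and then, are a little off and sometimes report something else, mostly with a low value. They report only what shows in the picture. A call takes as long as a camera call. They do not tell look-alikes from the thing itself.
- ctrl.search_frame(label, camera): "extent" ([centre column, centre row, width, height] in pixels, round what is visible of it).
- ctrl.silhouettes(label, camera): "region" (400x640 bool, what is visible of it) and "extent" ([centre column, centre row, width, height] in pixels, round what is visible of it).
- ctrl.mark_of(label, camera): "point" ([column, row] in pixels: a listed point, or the origin of a listed thing).
The state is a dict: "clock": time; "qpos": joint angles; "qd": joint speeds; "tau": joint torques, N m; "eef_pos": TCP position; "tool_rot": TCP orientation; "force": force on the tool from outside, world axes, zero at the start; "torque": the same for the moment, N m; "width": finger opening in mm.
Only numpy, scipy, OpenCV 4.12 (cv2) and the standard library are available. Lean on these libraries where they do the work, as an engineer would, in place of code of your own. Each camera call takes 0.05 s, during which the arm holds its last target.

## Task

Put the green compound bar away: lay it flat in the empty, green-lined bay of the compound box. Then shut the lid, swing the hasp down flat so that its slot goes over the brass turn staple, and only then turn the staple crosswise to lock it. Leave the other bars and the things on the bench where they are.

Things in the scene. Friction and masses are not known exactly. Their poses are not given: they have to be found in the camera images.
- box: Wooden compound box fixed to the bench, 196 (its x) x 182 (y) x 60 mm high; origin at the centre of its underside, z up. Front part (x -98 to -38): solid deck, top at z 60, bearing the staple. Behind it an open well of three bays. Side boards 10 thick, 60 high; back wall (x 88 to 98) 48 high. Lid hinged along y at the back, flush with the deck when shut.
- bay_mid (a point): Centre of the floor of the middle bay, at (25, 0, 8) in the box's frame. The three bays lie side by side along the box's y, 56 mm apart; each is 126 long (box x -38 to 88), 50 wide, floor at z 8. Between them 6 mm dividers, tops at z 44; the shut lid's underside is at z 48.
- liner: Light green paper liner, 120 x 46, on the floor of the one empty bay, the green bar's; origin at the centre of that bay's floor (8 mm above the bench), axes parallel to the box's (x along the bay). Paper-thin. Which of the three bays it is varies.
- green_bar: Green wax bar, 66 x 40 x 26 mm, about 0.15 kg, loose; starts standing on end on the bench. Origin at the centre of the end it stands on; z along its 66 mm length (up at the start), y along its 40 mm width, x along its 26 mm thickness. Lying flat: on a 66 x 40 face. In a bay there is room for fingers only beyond the bar's two ends.
- green_bar_center (a point): Centre of the green bar (33 mm from its end).
- lid (a joint): Lid angle in rad: 0 shut, grows as it opens, to 2.05. Starts open past upright (1.7 to 1.95). Stiff hinge: the lid stays where it is left and must be pushed all the way down (some 2 to 5 N at its edge).
- lid_hinge (a point): Middle of the lid's hinge axis, parallel to the box's y; lies at (100, 0, 48) in the box's frame. x axis of this frame along the lid away from its free edge, z out of its top face.
- lid_edge (a point): Middle of the lid's free edge at its top (outer) face, 136 mm from the hinge axis. The lid is a board 134 long, 158 wide (79 to each side of this point), 12 thick; the hasp sits at the middle of this edge, the rest of the edge is bare.
- hasp (a joint): Hasp angle in rad relative to the lid: 0 lying flat, pointing straight out past the lid's free edge (over the staple when the lid is shut); grows as it folds up and back over the lid: 1.57 square to the lid, up to 2.8. Starts folded back (1.9 to 2.5). Stiff: stays where left, moves with about 1 N at its tip.
- hasp_hinge (a point): Middle of the hasp's hinge axis on the lid, parallel to the box's y, 124 mm from the lid's hinge axis and 4 mm above the lid's top face; with the lid shut at (-24, 0, 64) in the box's frame. x axis of this frame along the strap, from its tip to its hinge.
- hasp_tip (a point): Middle of the free end of the hasp's steel strap, 86 mm from the hasp's hinge axis. Strap 40 wide, 4 thick, with a lengthwise slot 33 x 15 centred 44 mm from the hinge; 25 mm of solid strap beyond the slot. Flat, its top face lies at z 66 and its tip overhangs the deck's front by 12 mm.
- staple (a joint): Turn staple angle in rad about the vertical (counter-clockwise from above is positive), -1.65 to 1.65: 0 in line with the hasp's slot (open), about 1.57 or -1.57 crosswise (locked, either way round). Starts within 0.15 of 0. Light friction, 0.06 N m; stays where left.
- staple_head (a point): Middle of the staple's brass head, on its turning axis at (-68, 0) in the box's frame, 77 mm above the bench. The head is a flat upright block 27 long, 9 thick, from 66 to 88 mm above the bench; x axis of this frame along its 27 mm length. With the hasp flat, all of it stands above the strap.
- white_bar: Bystander: white compound bar, 66 x 40 x 26, lying flat in its bay of the box; origin at the centre of its underside.
- brown_bar: Bystander: red-brown compound bar, 66 x 40 x 26, lying flat in its bay of the box; origin at the centre of its underside.
- spare_buff: Bystander: spare white pleated buffing wheel lying flat, 148 diameter, 21 thick; origin at the centre of its underside.
- mug: Bystander: white mug with pens, 82 diameter, 140 high over the pens; origin at the centre of its underside.
- spanner: Bystander: steel spanner 170 long lying flat; its origin lies about midway along its underside.
- wheel_rake: Bystander: wheel rake, wooden handle and toothed steel blade, 210 long, 22 high, lying flat; origin at the centre of its underside.
- flange: Bystander: steel wheel flange, a disc 64 diameter, 8 thick, lying flat; origin at the centre of its underside.
- paste_tin: Bystander: blue tin of paste, 72 diameter, 55 high; origin at the centre of its underside.
Not all that is in view belongs to the job. There is more than one size of the green_bar; the one meant has the size given above.

How it is judged (in metres and radians):
On the way, in this order (a step that is already met when the one before it is completed fails the run):
1. the green bar lies flat in the green-lined bay, let go (x of green_bar_center in the frame of liner between -0.032 and 0.032 m and y of green_bar_center in the frame of liner between -0.009 and 0.009 m and z of green_bar_center in the frame of liner below 0.017 m and angle between the z axis of green_bar and the x axis of liner, either way round below 0.2 rad and linear speed of green_bar below 0.02 m/s and contact force between green_bar and the fingers below 0.3 N), for 0.2 s.
2. the lid is shut and the hasp lies flat with the staple, still in line, standing up through its slot (value of joint lid below 0.04 rad and value of joint hasp below 0.1 rad and value of joint staple between -0.4 and 0.4 rad), for 0.2 s.
At the end, for the whole second after the job is handed in: Green bar at rest, flat on the green-lined bay's floor (centre within 32 mm along, 9 mm across, under 17 mm above the floor, under 0.2 rad askew); lid shut (under 0.04 rad), hasp flat (under 0.1 rad), staple crosswise (beyond 1.3 rad either way) (x of green_bar_center in the frame of liner between -0.032 and 0.032 m and y of green_bar_center in the frame of liner between -0.009 and 0.009 m and z of green_bar_center in the frame of liner below 0.017 m and angle between the z axis of green_bar and the x axis of liner, either way round below 0.2 rad and linear speed of green_bar below 0.02 m/s and value of joint lid below 0.04 rad and value of joint hasp below 0.1 rad and (value of joint staple above 1.3 rad or value of joint staple below -1.3 rad) and velocity of joint staple below 0.1 rad/s); the robot touches nothing.
It fails at once if one of the two other bars is shifted by more than 25 mm (distance of any of white_bar, brown_bar from where it was at the start of the episode above 0.025 m).
It fails at once if a bystander on the bench is shifted by more than 25 mm (distance of any of spare_buff, mug, spanner, wheel_rake, flange, paste_tin from where it was at the start of the episode above 0.025 m).
It also fails if it takes over 72 s, if anything falls off the work surface, if the arm or the gripper's body presses on something with over 40 N, if the wrist force passes 120 N, or if a joint passes its speed limit or range.

## Working session

There is one attempt and no reset: what is moved stays moved. The work goes in short steps, Python scripts to look and compute and a tool call to move; the robot and the scene stay as the last step left them, time stands still between calls to the robot, and variables do not carry over. Pictures are saved under pics/ and viewed, and the job is handed in when it is done.

Besides the shell and the picture viewer there is one more tool, called after "Emit:" by a JSON object that holds its "fn" and its "kwargs", one argument or row to a line. servo_tool: Moves the arm, as the interface text tells. Its arguments: {"type":"object","properties":{"rows":{"type":"array"}},"required":["rows"]}

```bash
mkdir -p pics; ls; python3 - <<'E'
from cell import ctrl
import cv2,numpy as np
print(ctrl.read_state())
for n in ("scene","top"):
    im=ctrl.get_image(n); cv2.imwrite(f"pics/{n}0.png",im[:,:,::-1]); print(n,ctrl.camera_info(n))
E
```

```text
pics
{'clock': 0.0, 'qpos': array([-1.18177361,  0.62933622,  0.03846373,  1.51835666, -0.02700526,
        0.99628089, -0.02001793]), 'qd': array([ 0.00060135,  0.00186472,  0.00112844, -0.00015116,  0.00034292,
        0.00020418,  0.00212724]), 'tau': array([ 2.91952383e-04, -5.63404834e+01,  1.22696087e+00, -1.93439895e+01,
        1.11636805e-02,  1.07482253e-02,  1.70622496e-05]), 'eef_pos': array([285.2619554 , 583.37882262, 230.39952199]), 'tool_rot': array([-3.12431923,  1.56893382, -2.00838377]), 'force': array([ 0.26340283,  0.4070176 , -0.26669008]), 'torque': array([-0.01492528, -0.03612249,  0.01827334]), 'width': 85.66361459544297}
scene {'fovy': 49.576910360447606, 'cx': 315.8186896359517, 'cy': 197.30053760278733, 'R': array([[ 0.76778486,  0.64061353,  0.01098745],
       [ 0.37451145, -0.43481137, -0.8189507 ],
       [-0.51985343,  0.63289287, -0.57375868]]), 't': array([-357.98884493, -174.57934647, 1397.20096763])}
top {'fovy': 54.91084000310508, 'cx': 318.9638374676415, 'cy': 199.91836854506212, 'R': array([[ 1.89875879e-02, -9.99816032e-01,  2.71555772e-03],
       [-9.87008198e-01, -1.91776222e-02, -1.59521272e-01],
       [ 1.59544003e-01,  3.48646444e-04, -9.87190756e-01]]), 't': array([-105.65452454,  569.75625408,  852.8153769 ])}
```

View pics/scene0.png

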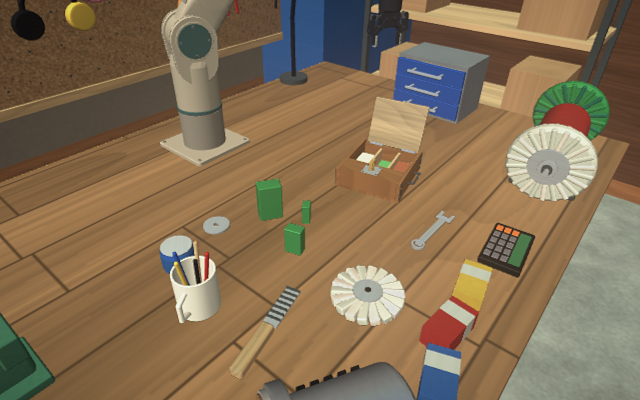

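View pics/top0.png

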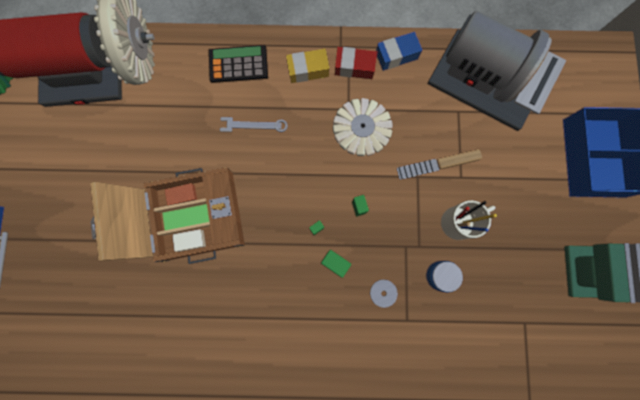

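```bash
cat > h.py <<'E'
from cell import ctrl
import cv2,numpy as np
from scipy.optimize import least_squares
from scipy.spatial.transform import Rotation as Ro
CI={n:ctrl.camera_info(n) for n in("scene","top")}
def proj(n,X):
    c=CI[n];X=np.atleast_2d(X)@np.array(c['R']).T+c['t'];f=200/np.tan(np.radians(c['fovy']/2))
    return np.c_[c['cx']+f*X[:,0]/X[:,2],c['cy']+f*X[:,1]/X[:,2]]
def ray(n,p):
    c=CI[n];f=200/np.tan(np.radians(c['fovy']/2));R=np.array(c['R'])
    d=R.T@np.array([(p[0]-c['cx'])/f,(p[1]-c['cy'])/f,1]);o=-R.T@c['t'];return o,d
def atz(n,p,z):
    o,d=ray(n,p);return o+d*(z-o[2])/d[2]
def tri(ps,pt):
    r=least_squares(lambda X:np.r_[proj('scene',X)[0]-ps,proj('top',X)[0]-pt],[400,0,50]);return r.x,np.sqrt((r.fun**2).mean())
E
python3 - <<'E'
from h import *
np.set_printoptions(precision=1,suppress=True)
print("tcp",proj('top',[285,583,230]),proj('scene',[285,583,230]))
print("base",proj('top',[0,0,0]),proj('scene',[0,0,0]))
for n in("scene","top"):
    ctrl.get_image(n)
for l in ["green_bar","box"]:
  for n in("scene","top"):
    for r in ctrl.silhouettes(l,n):
        print(l,n,r['conf'],np.array(r['extent']),r['region'].sum())
for l in ["lid_hinge","lid_edge","hasp_hinge","hasp_tip","staple_head","liner","bay_mid","box","green_bar","green_bar_center"]:
  d={}
  for n in("scene","top"):
    rs=ctrl.mark_of(l,n)
    print(l,n,[(round(r['conf'],2),np.array(r['point'])) for r in rs[:4]])
    if rs:d[n]=rs[0]['point']
  if len(d)==2: print("   ",*tri(d['scene'],d['top']))
print(ctrl.read_state()['clock'])
E
```

```text
tcp [[-72.3 337.8]] [[384.8  48.8]]
base [[271.3 457.1]] [[204.9 143.2]]
green_bar scene 0.81 [295.  240.3  21.2  31.4] 564
green_bar scene 0.78 [308.7 211.3  11.2  22.6] 175
green_bar scene 0.65 [268.5 198.4  24.4  43.1] 943
green_bar scene 0.51 [433.9 231.9  42.8  38.2] 439
green_bar top 0.83 [361.  203.8  15.4  19.7] 276
green_bar top 0.75 [335.8 263.1  30.4  29.3] 464
green_bar top 0.67 [218.5 204.7  14.4   6.2] 78
green_bar top 0.4 [121.1 222.2  65.5  82.9] 4048
green_bar top 0.4 [362.2 125.8  57.1  58.9] 2642
box scene 0.84 [382.8 150.2  95.7 103.5] 5890
box top 0.75 [165.8 216.4 152.7  90.9] 9605
box top 0.67 [121.  222.3  60.3  76.8] 4032
lid_hinge scene [(0.82, array([390.8, 150.5])), (0.19, array([378.7, 177.8]))]
lid_hinge top [(0.91, array([150., 223.])), (0.47, array([185.7, 217.1]))]
    [510.8 299.5  33.5] 0.2093732519157913
lid_edge scene [(0.81, array([400.4, 101.3]))]
lid_edge top [(0.88, array([ 94.5, 222.3])), (0.4, array([249.8, 127. ]))]
    [496.9 348.7 171.3] 0.5223412554107919
hasp_hinge scene []
hasp_hinge top [(0.38, array([ 99.5, 220.4])), (0.3, array([254
[... 512 characters left out ...]
box scene [(0.94, array([378.5, 176.9]))]
box top [(0.86, array([200.2, 220.2]))]
    [528.  198.7  -7. ] 1.5449708506421134
green_bar scene [(0.94, array([271.5, 214. ])), (0.68, array([305.9, 220.9])), (0.55, array([295.5, 248.5]))]
green_bar top [(0.59, array([333.9, 263.7])), (0.51, array([359.2, 210.4])), (0.46, array([314.9, 230.1]))]
    [ 427.  -131.6    0.4] 0.7432394145686154
green_bar_center scene [(0.94, array([272.8, 199.6])), (0.76, array([304. , 212.1])), (0.74, array([294.6, 238.1])), (0.21, array([199.3, 305. ]))]
green_bar_center top [(0.72, array([361.5, 206.9])), (0.68, array([333.4, 261.3])), (0.68, array([314.6, 229.3]))]
    [ 532.6 -196.8  129.9] 5.882565749227111
1.4
```

```bash
python3 - <<'E'
from h import *
import cv2
t=cv2.imread('pics/top0.png');s=cv2.imread('pics/scene0.png')
def crop(im,x0,y0,w,h,k,name): cv2.imwrite(f'pics/{name}.png',cv2.resize(im[y0:y0+h,x0:x0+w],None,fx=k,fy=k,interpolation=cv2.INTER_CUBIC))
crop(t,85,155,170,120,4.7,'c_topbox');crop(s,325,90,110,110,5.4,'c_scbox')
A=cv2.resize(t[190:290,290:390],None,fx=4,fy=4,interpolation=cv2.INTER_CUBIC);B=cv2.resize(s[170:270,240:340],None,fx=4,fy=4,interpolation=cv2.INTER_CUBIC)
cv2.imwrite('pics/c_bars.png',np.hstack([A,B]))
E
```

```text
(no output)
```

View pics/c_topbox.png

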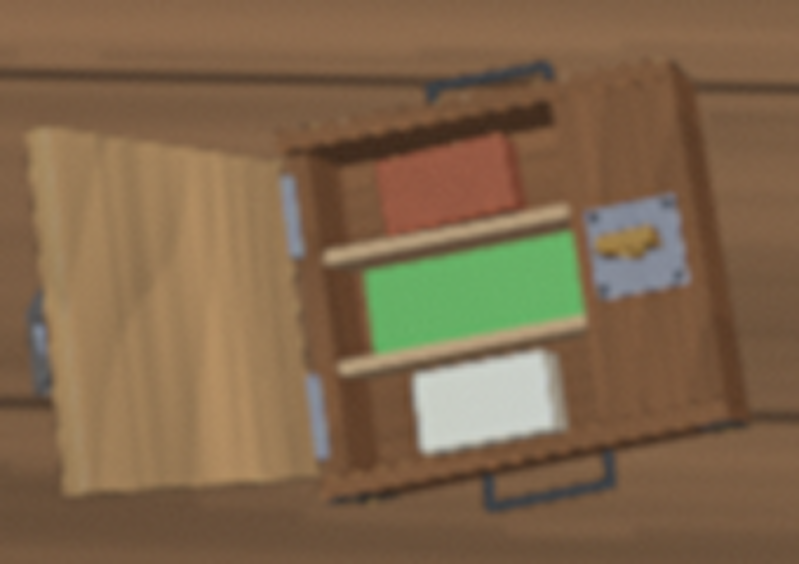

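View pics/c_scbox.png

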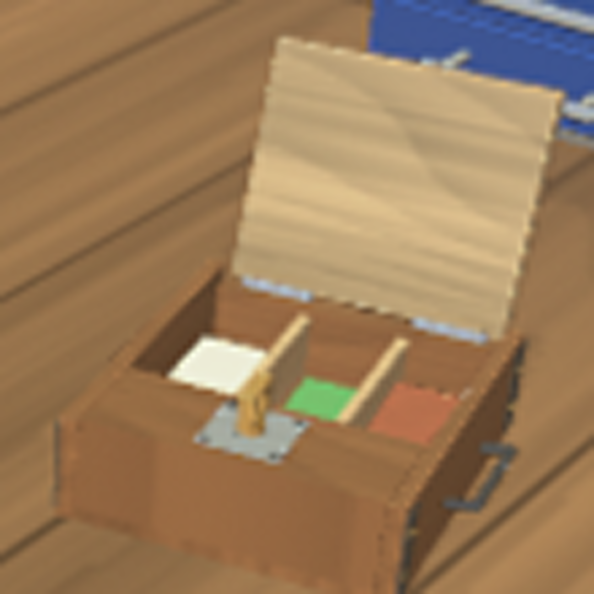

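View pics/c_bars.png

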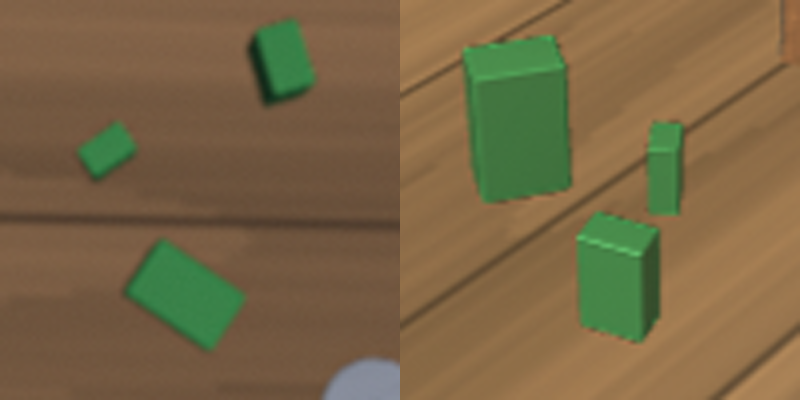

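```bash
cat > fitbox.py <<'E'
from h import *
np.set_printoptions(precision=2,suppress=True)
T=lambda u,v:(85+(u+.5)/4.7-.5,155+(v+.5)/4.7-.5)
S=lambda u,v:(325+(u+.5)/5.4-.5,90+(v+.5)/5.4-.5)
obs=[('top',(-98,-91,60),T(672,64)),('top',(-98,91,60),T(724,416)),('top',(98,91,60),T(325,498)),('top',(98,-91,60),T(282,140)),
('scene',(-98,91,60),S(58,418)),('scene',(-98,-91,60),S(392,500)),('scene',(-98,91,0),S(62,514)),('scene',(98,-91,60),S(522,340)),('scene',(98,91,60),S(220,268))]
def w(p,X): 
    X=np.atleast_2d(X).astype(float);c,s=np.cos(p[2]),np.sin(p[2]);return np.c_[p[0]+c*X[:,0]-s*X[:,1],p[1]+s*X[:,0]+c*X[:,1],X[:,2]]
def lidp(th,r,y,h): return [100-r*np.cos(th)+h*np.sin(th),y,48+r*np.sin(th)+h*np.cos(th)]
lo=[('top',136,-79,0,T(38,130)),('top',136,79,0,T(68,492)),('scene',136,79,0,S(280,38)),('scene',136,-79,0,S(560,95))]
def res(p):
    o=[proj(n,w(p,X))[0]-np.array(q) for n,X,q in obs]+[proj(n,w(p,lidp(p[3],r,y,h)))[0]-np.array(q) for n,r,y,h,q in lo]
    return np.ravel(o)
if __name__=='__main__':
    r=least_squares(res,[528,205,1.8,1.8],loss='soft_l1');print(r.x);print(res(r.x).reshape(-1,2));p=r.x
    t=cv2.imread('pics/top0.png');s=cv2.imread('pics/scene0.png');k=5
    for n,im,x0,y0 in(('top',t,85,155),('scene',s,325,80)):
        I=cv2.resize(im[y0:y0+115,x0:x0+160],None,fx=k,fy=k,interpolation=cv2.INTER_CUBIC)
        def pl(P,c):
            q=((proj(n,w(p,P))-[x0,y0]+.5)*k).astype(int);cv2.polylines(I,[q],True,c,1)
        pl([[-98,-91,60],[-98,91,60],[98,91,60],[98,-91,60]],(0,255,255))
        pl([[-98,-91,0],[-98,91,0],[98,91,0],[98,-91,0]],(255,0,255))
        pl([[-35,-23,8],[-35,23,8],[85,23,8],[85,-23,8]],(255,0,0))
        pl([lidp(p[3],2,-79,0),lidp(p[3],2,79,0),lidp(p[3],136,79,0),lidp(p[3],136,-79,0)],(0,0,255))
        pl([[-68,0,66],[-68,0,88]],(0,0,255))
        cv2.imwrite(f'pics/fit_{n}.png',I)
    print(w(p,[[-68,0,77],[25,0,8],[100,0,48]]))
E
python3 fitbox.py
cat > fitbar.py <<'E'
from h import *
np.set_printoptions(precision=2,suppress=True)
t=cv2.imread('pics/top0.png');s=cv2.imread('pics/scene0.png')
def mask(im):
    b,g,r=[im[...,i].astype(int) for i in range(3)]
    return ((g>r*1.35)&(g>b*1.2)&(g>40)).astype(np.uint8)
M={'top':mask(t),'scene':mask(s)}
K=4
def render(n,p,dims):
    c,sn=np.cos(p[2]),np.sin(p[2]);a,b,h=dims
    P=[[p[0]+c*x-sn*y,p[1]+sn*x+c*y,z] for x in(-a/2,a/2) for y in(-b/2,b/2) for z in(0,h)]
    return cv2.convexHull(proj(n,P).astype(np.float32))[:,0]
def moments(poly):
    m=cv2.moments(poly.reshape(-1,1,2));x=m['m10']/m['m00'];y=m['m01']/m['m00']
    return np.array([x,y]),m['m00'],np.array([[m['mu20'],m['mu11']],[m['mu11'],m['mu02']]])/m['m00']
def sd(img):
    return cv2.distanceTransform(img,cv2.DIST_L2,5)-cv2.distanceTransform(1-img,cv2.DIST_L2,5)
def fit(wins,init):
    cr={n:cv2.resize(M[n][y0:y0+h,x0:x0+w_]*255,None,fx=K,fy=K,interpolation=cv2.INTER_LINEAR)>127 for n,(x0,y0,w_,h) in wins.items()}
    def cost(p,dims):
        e=0
        for n,(x0,y0,w_,h) in wins.items():
            I=np.zeros(cr[n].shape,np.uint8);q=((render(n,p,dims)-[x0,y0]+.5)*K)
            cv2.fillConvexPoly(I,np.round(q).astype(np.int32),1);e+=(I.astype(bool)^cr[n]).sum()/K/K
        return e
    from scipy.optimize import minimize
    best=None
    for y in np.arange(0,3.14,.35):
        f=lambda v:cost(v[:3],v[3:]);
        r=minimize(f,[*init,y,26,40,66],method='Nelder-Mead',options=dict(initial_simplex=np.array([[*init,y,26,40,66]]+[[*(np.array([*init,y,26,40,66])+d)] for d in np.diag([8,8,.3,8,8,10])]),maxiter=600))
        if best is None or r.fun<best.fun:best=r
    return best.x,best.fun
for nm,wins,init in(('A',{'top':(345,188,32,32),'scene':(278,218,34,44)},(500,-180)),('B',{'top':(300,215,32,28),'scene':(298,195,20,32)},(480,-90)),('C',{'top':(312,243,48,40),'scene':(250,172,42,60)},(427,-131))):
    tp=wins['top'];print([ [M[n][w[1]:w[1]+w[3],w[0]:w[0]+w[2]].sum()] for n,w in wins.items()])
    # init from top centroid
    ys,xs=np.nonzero(M['top'][tp[1]:tp[1]+tp[3],tp[0]:tp[0]+tp[2]]);i=atz('top',(xs.mean()+tp[0],ys.mean()+tp[1]),50)[:2]
    print(nm,i,*fit(wins,i))
E
python3 fitbar.py
```

```text
[533.54 195.75   1.78   1.98]
[[ 0.4  -1.15]
 [ 1.45  1.18]
 [-0.29  0.19]
 [-0.57 -1.95]
 [-0.54 -1.09]
 [ 1.86  1.56]
 [-2.06 -0.34]
 [ 0.24 -1.5 ]
 [-2.31 -2.35]
 [-0.56 -0.5 ]
 [ 0.75  0.54]
 [ 0.42 -0.57]
 [ 0.82 -0.6 ]]
[[547.52 129.21  77.  ]
 [528.4  220.22   8.  ]
 [512.98 293.62  48.  ]]
[[np.uint64(228)], [np.uint64(584)]]
A [ 561.12 -190.19] [ 562.64 -191.52    1.85   21.06   36.34   65.64] 81.75
[[np.uint64(115)], [np.uint64(185)]]
B [507.04 -89.92] [508.93 -89.85   3.71  16.21  27.38  48.35] 31.8125
[[np.uint64(437)], [np.uint64(976)]]
C [ 426.61 -135.83] [ 426.98 -133.51    2.55   34.39   54.66   92.21] 106.75
```

View pics/fit_top.png

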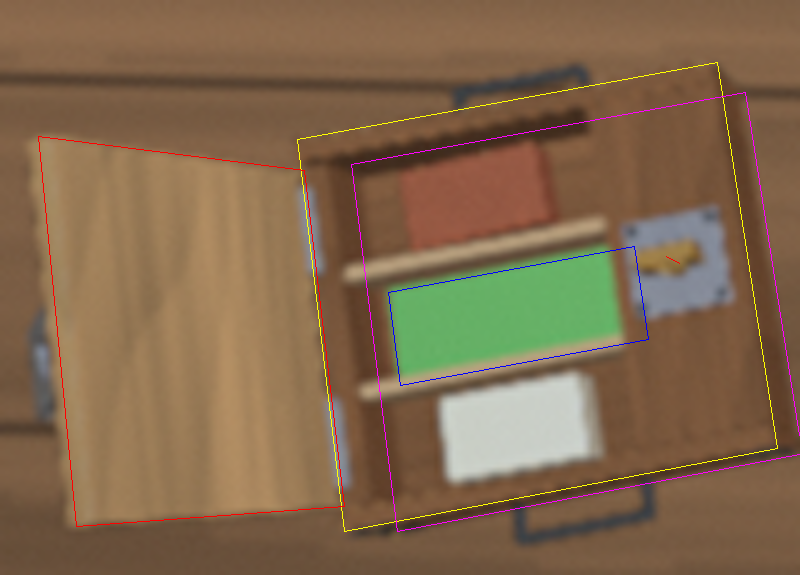

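View pics/fit_scene.png

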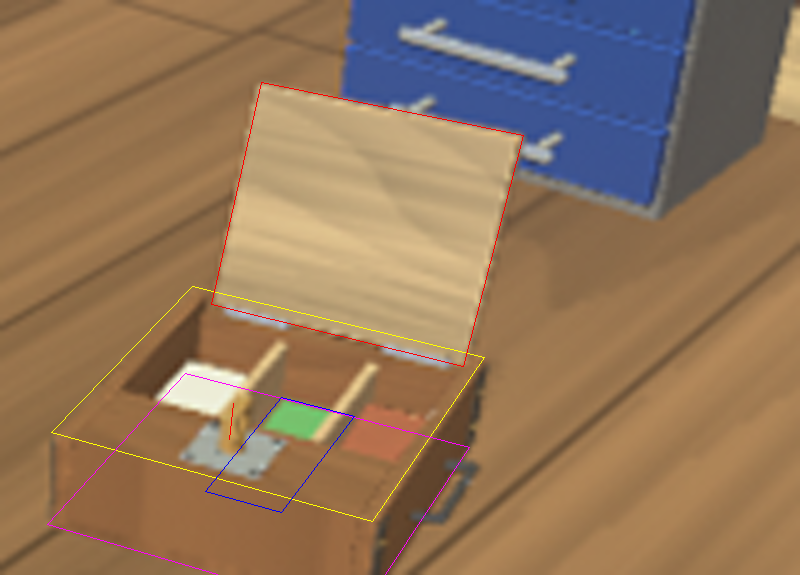

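```bash
sed -i 's/^for nm,wins/if __name__=="__main__":\n for nm,wins/; s/&(g>40)/\&(g>15)/' fitbar.py; cat > fa.py <<'E'
from fitbar import *
from scipy.optimize import minimize
for th in (1.15,1.25,1.35):
    b,g,r=[t[...,i].astype(int) for i in range(3)]
    M['top']=((g>r*th)&(g>b*1.15)).astype(np.uint8)
    b,g,r=[s[...,i].astype(int) for i in range(3)]
    M['scene']=((g>r*th)&(g>b*1.15)).astype(np.uint8)
    wins={'top':(345,188,32,32),'scene':(278,218,34,44)}
    cr={n:cv2.resize(M[n][y0:y0+h,x0:x0+w_]*255,None,fx=K,fy=K,interpolation=cv2.INTER_LINEAR)>127 for n,(x0,y0,w_,h) in wins.items()}
    def c1(p,n,off):
        x0,y0,w_,h=wins[n]
        I=np.zeros(cr[n].shape,np.uint8);q=((render(n,p,(26,40,66))+off-[x0,y0]+.5)*K)
        cv2.fillConvexPoly(I,np.round(q).astype(np.int32),1);return (I.astype(bool)^cr[n]).sum()/K/K
    for ns in (('top','scene'),('top',),('scene',)):
      best=None
      for y in np.arange(0,3.14,.3):
        x0=np.array([562,-191,y]);r=minimize(lambda p:sum(c1(p,n,0) for n in ns),x0,method='Nelder-Mead',options=dict(initial_simplex=x0+np.array([[0,0,0],[8,0,0],[0,8,0],[0,0,.3]])))
        if best is None or r.fun<best.fun:best=r
      print(th,ns,best.x,best.fun,[m.sum()/16 for m in cr.values()])
E
python3 fa.py
```

```text
1.15 ('top', 'scene') [ 562.33 -190.86   -1.09] 144.5 [np.float64(242.75), np.float64(613.625)]
1.15 ('top',) [ 563.27 -191.44    1.79] 46.75 [np.float64(242.75), np.float64(613.625)]
1.15 ('scene',) [ 563.07 -191.47    2.1 ] 92.375 [np.float64(242.75), np.float64(613.625)]
1.25 ('top', 'scene') [ 562.86 -191.46    2.05] 147.375 [np.float64(235.75), np.float64(610.625)]
1.25 ('top',) [ 563.3  -191.21    1.77] 54.4375 [np.float64(235.75), np.float64(610.625)]
1.25 ('scene',) [ 562.75 -191.08    2.09] 95.125 [np.float64(235.75), np.float64(610.625)]
1.35 ('top', 'scene') [ 563.08 -191.04    2.17] 177.125 [np.float64(227.75), np.float64(583.625)]
1.35 ('top',) [ 563.21 -190.63    1.77] 62.3125 [np.float64(227.75), np.float64(583.625)]
1.35 ('scene',) [ 562.64 -191.53    2.21] 104.25 [np.float64(227.75), np.float64(583.625)]
```

```bash
python3 - <<'E'
from fitbar import *
O=[]
for n,im,(x0,y0,w_,h),p in(('top',t,(340,183,44,44),(563.2,-191,1.79)),('scene',s,(272,218,44,44),(562.7,-191.2,2.1))):
    I=cv2.resize(im[y0:y0+h,x0:x0+w_],None,fx=9,fy=9,interpolation=cv2.INTER_CUBIC)
    for pp,c in((p,(0,255,255)),):
        cc,sn=np.cos(pp[2]),np.sin(pp[2])
        for z in(0,66):
            P=[[pp[0]+cc*x-sn*y,pp[1]+sn*x+cc*y,z] for x,y in((-13,-20),(13,-20),(13,20),(-13,20))]
            cv2.polylines(I,[((proj(n,P)-[x0,y0]+.5)*9).astype(int)],True,c if z else (255,0,255),1)
    O.append(I)
cv2.imwrite('pics/ovA.png',np.hstack(O))
E
```

```text
(no output)
```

View pics/ovA.png

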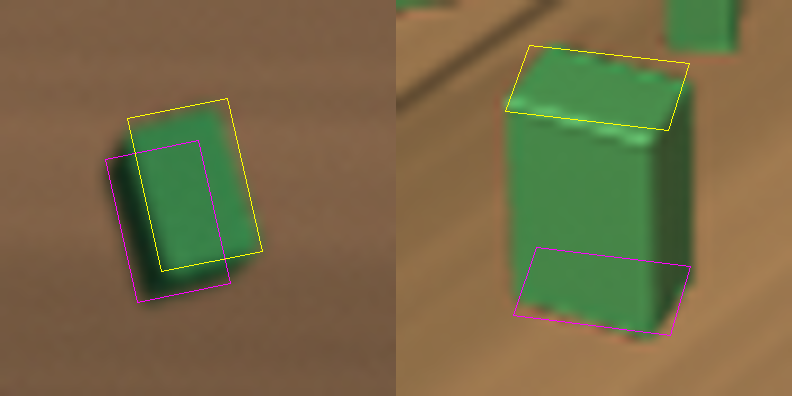

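```bash
python3 - <<'E'
from fitbar import *
print(atz('top',(360.8,203.4),66), atz('scene',(272+600/9-.5,218+95/9-.5),66))
p=(562.6,-191.5,1.86);O=[]
for n,im,(x0,y0,w_,h) in(('top',t,(340,183,44,44)),('scene',s,(272,218,44,44))):
    I=cv2.resize(im[y0:y0+h,x0:x0+w_],None,fx=9,fy=9,interpolation=cv2.INTER_CUBIC)
    cc,sn=np.cos(p[2]),np.sin(p[2])
    for z in(0,66):
            P=[[p[0]+cc*x-sn*y,p[1]+sn*x+cc*y,z] for x,y in((-13,-20),(13,-20),(13,20),(-13,20))]
            cv2.polylines(I,[((proj(n,P)-[x0,y0]+.5)*9).astype(int)],True,(0,255,255) if z else (255,0,255),1)
    O.append(I)
cv2.imwrite('pics/ovA2.png',np.hstack(O))
E
```

```text
[ 562.24 -190.18   66.  ] [ 637.9  -130.72   66.  ]
```

View pics/ovA2.png

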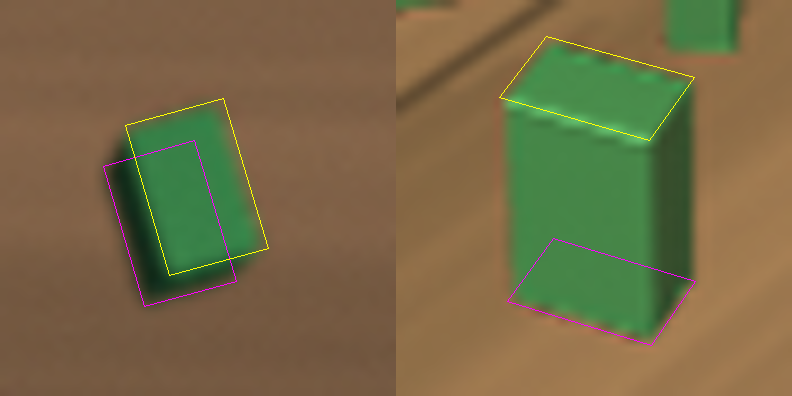

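```bash
cat >> h.py <<'E'
def st(): 
    s=ctrl.read_state();R=Ro.from_euler('xyz',s['tool_rot']);return s,R
def down(jaw): # tool x down, tool z along angle jaw
    x=np.array([0,0,-1.]);z=np.array([np.cos(jaw),np.sin(jaw),0]);return Ro.from_matrix(np.c_[x,np.cross(z,x),z])
def plan(pos,R1=None,rots_first=True):
    s,R=st();R1=R if R1 is None else R1
    rv=(R.inv()*R1).as_rotvec();d=np.array(pos)-s['eef_pos']
    print("t",round(s['clock'],2),"pos",s['eef_pos'].round(1),"jaw",np.degrees(np.arctan2(*R.as_matrix()[[1,0],2])).round(2),"q",s['qpos'].round(2),"F",s['force'].round(1),"w",round(s['width'],1))
    print(" rot units(6deg)",(np.degrees(rv)/6).round(3)," shift in target frame",(R1.inv().apply(d)/750).round(4)," in current",(R.inv().apply(d)/750).round(4)," world",d.round(1))
E
python3 - <<'E'
from h import *
np.set_printoptions(suppress=True)
b=np.array([562,-190.5,0]);u=np.array([np.cos(1.86),np.sin(1.86),0])
for j in(1.86,1.86-np.pi): plan(b+u*45+[0,0,150],down(j))
E
```

```text
t 1.4 pos [285.5 584.  231.3] jaw 63.94 q [-1.18  0.63  0.04  1.52 -0.03  1.   -0.02] F [1.  0.2 0.7] w 85.4
 rot units(6deg) [-7.104  0.    -0.   ]  shift in target frame [ 0.1084 -0.0589 -1.0349]  in current [ 0.1084 -0.7442 -0.7216]  world [ 263.7 -731.3  -81.3]
t 1.4 pos [285.5 584.  231.3] jaw 63.94 q [-1.18  0.63  0.04  1.52 -0.03  1.   -0.02] F [1.  0.2 0.7] w 85.4
 rot units(6deg) [22.896 -0.    -0.001]  shift in target frame [0.1084 0.0589 1.0349]  in current [ 0.1084 -0.7442 -0.7216]  world [ 263.7 -731.3  -81.3]
```

```bash
cat >> h.py <<'E'
def rows(pos,R1=None,n=5,nrot=None):
    """n rows straight line; rotation spread over first nrot rows; prints per-row values"""
    s,R=st();R1=R if R1 is None else R1;nrot=nrot or n
    rv=(R.inv()*R1).as_rotvec();d=(np.array(pos)-s['eef_pos'])/n;out=[]
    Rc=R
    for i in range(n):
        a=Rc.inv().apply(d)/750;w=np.zeros(3)
        if i<nrot: w=rv/nrot;Rc=Rc*Ro.from_rotvec(w)
        print({k:round(float(v),3) for k,v in zip(("dx","dy","dz","wx","wy","wz"),[*a,*(np.degrees(w)/6)]) if abs(v)>5e-4})
E
python3 - <<'E'
from h import *
b=np.array([562,-190.5,0]);u=np.array([np.cos(1.86),np.sin(1.86),0])
rows(b+u*48+[0,0,150],down(1.86),15,10)
E
```

```text
{'dx': 0.007, 'dy': -0.049, 'dz': -0.048, 'wx': -0.71}
{'dx': 0.007, 'dy': -0.046, 'dz': -0.051, 'wx': -0.71}
{'dx': 0.007, 'dy': -0.042, 'dz': -0.055, 'wx': -0.71}
{'dx': 0.007, 'dy': -0.038, 'dz': -0.058, 'wx': -0.71}
{'dx': 0.007, 'dy': -0.033, 'dz': -0.06, 'wx': -0.71}
{'dx': 0.007, 'dy': -0.029, 'dz': -0.063, 'wx': -0.71}
{'dx': 0.007, 'dy': -0.024, 'dz': -0.065, 'wx': -0.71}
{'dx': 0.007, 'dy': -0.019, 'dz': -0.066, 'wx': -0.71}
{'dx': 0.007, 'dy': -0.014, 'dz': -0.067, 'wx': -0.71}
{'dx': 0.007, 'dy': -0.009, 'dz': -0.068, 'wx': -0.71}
{'dx': 0.007, 'dy': -0.004, 'dz': -0.069}
{'dx': 0.007, 'dy': -0.004, 'dz': -0.069}
{'dx': 0.007, 'dy': -0.004, 'dz': -0.069}
{'dx': 0.007, 'dy': -0.004, 'dz': -0.069}
{'dx': 0.007, 'dy': -0.004, 'dz': -0.069}
```

Emit:
{"fn": "servo_tool", "kwargs": {
  "rows": [
    {"dy": -0.049, "dz": -0.048, "wx": -0.71, "fingers": 1},
    {"dy": -0.046, "dz": -0.051, "wx": -0.71, "fingers": 1},
    {"dy": -0.042, "dz": -0.055, "wx": -0.71, "fingers": 1},
    {"dy": -0.038, "dz": -0.058, "wx": -0.71, "fingers": 1},
    {"dy": -0.033, "dz": -0.06, "wx": -0.71, "fingers": 1}
  ]
}}

```text
schema error: expected keys dx, dy, dz, wx, wy, wz, fingers
```

Emit:
{"fn": "servo_tool", "kwargs": {
  "rows": [
    {"dx": 0.01, "dy": -0.029, "dz": -0.063, "wx": -0.71, "fingers": 1},
    {"dx": 0.01, "dy": -0.024, "dz": -0.065, "wx": -0.71, "fingers": 1},
    {"dx": 0.01, "dy": -0.019, "dz": -0.066, "wx": -0.71, "fingers": 1},
    {"dx": 0.01, "dy": -0.014, "dz": -0.067, "wx": -0.71, "fingers": 1},
    {"dx": 0.01, "dy": -0.009, "dz": -0.068, "wx": -0.71, "fingers": 1}
  ]
}}

```text
schema error: expected keys dx, dy, dz, wx, wy, wz, fingers
```

```bash
python3 - <<'E'
from h import *
b=np.array([562,-190.5,0]);u=np.array([np.cos(1.86),np.sin(1.86),0])
plan(b+u*48+[0,0,110],down(1.86));rows(b+u*48+[0,0,110],down(1.86),5)
E
```

```text
t 1.4 pos [285.5 584.  231.3] jaw 63.94 q [-1.18  0.63  0.04  1.52 -0.03  1.   -0.02] F [1.  0.2 0.7] w 85.4
 rot units(6deg) [-7.104  0.    -0.   ]  shift in target frame [ 0.1618 -0.0589 -1.0309]  in current [ 0.1617 -0.7415 -0.7187]  world [ 262.8 -728.5 -121.3]
{'dx': 0.032, 'dy': -0.148, 'dz': -0.144, 'wx': -1.421}
{'dx': 0.032, 'dy': -0.125, 'dz': -0.164, 'wx': -1.421}
{'dx': 0.032, 'dy': -0.1, 'dz': -0.181, 'wx': -1.421}
{'dx': 0.032, 'dy': -0.072, 'dz': -0.194, 'wx': -1.421}
{'dx': 0.032, 'dy': -0.042, 'dz': -0.202, 'wx': -1.421}
```

All keys needed.

Emit:
{"fn": "servo_tool", "kwargs": {
  "rows": [
    {"dx": 0, "dy": -0.049, "dz": -0.048, "wx": -0.71, "wy": 0, "wz": 0, "fingers": 1},
    {"dx": 0, "dy": -0.046, "dz": -0.051, "wx": -0.71, "wy": 0, "wz": 0, "fingers": 1},
    {"dx": 0, "dy": -0.042, "dz": -0.055, "wx": -0.71, "wy": 0, "wz": 0, "fingers": 1},
    {"dx": 0, "dy": -0.038, "dz": -0.058, "wx": -0.71, "wy": 0, "wz": 0, "fingers": 1},
    {"dx": 0, "dy": -0.033, "dz": -0.06, "wx": -0.71, "wy": 0, "wz": 0, "fingers": 1}
  ]
}}

```text
clock: 2.02
eef_pos: [373.9, 339.5, 231.5]
tool_rot: [-1.035, 1.57, 0.455]
force: [1.4, -0.6, -0.9]
width: -0.1
```

Emit:
{"fn": "servo_tool", "kwargs": {
  "rows": [
    {"dx": 0.01, "dy": -0.029, "dz": -0.063, "wx": -0.71, "wy": 0, "wz": 0, "fingers": 1},
    {"dx": 0.01, "dy": -0.024, "dz": -0.065, "wx": -0.71, "wy": 0, "wz": 0, "fingers": 1},
    {"dx": 0.01, "dy": -0.019, "dz": -0.066, "wx": -0.71, "wy": 0, "wz": 0, "fingers": 1},
    {"dx": 0.01, "dy": -0.014, "dz": -0.067, "wx": -0.71, "wy": 0, "wz": 0, "fingers": 1},
    {"dx": 0.01, "dy": -0.009, "dz": -0.068, "wx": -0.71, "wy": 0, "wz": 0, "fingers": 1}
  ]
}}

```text
clock: 2.65
eef_pos: [461.7, 96.7, 193.9]
tool_rot: [-1.576, 1.57, 0.286]
force: [0.9, 1.5, 0.2]
width: -0.0
```

```bash
python3 - <<'E'
from h import *
b=np.array([562,-190.5,0]);u=np.array([np.cos(1.86),np.sin(1.86),0])
plan(b+u*48+[0,0,110],down(1.86));rows(b+u*48+[0,0,110],down(1.86),5)
E
```

```text
t 2.65 pos [461.7  96.7 193.9] jaw 106.69 q [-0.17  0.43 -0.14  2.04  0.09  0.67  1.5 ] F [0.9 1.5 0.2] w -0.0
 rot units(6deg) [ 0.019 -0.     0.01 ]  shift in target frame [ 0.1118 -0.019  -0.3411]  in current [ 0.1118 -0.0182 -0.3412]  world [  86.6 -241.2  -83.9]
{'dx': 0.022, 'dy': -0.004, 'dz': -0.068, 'wx': 0.004, 'wz': 0.002}
{'dx': 0.022, 'dy': -0.004, 'dz': -0.068, 'wx': 0.004, 'wz': 0.002}
{'dx': 0.022, 'dy': -0.004, 'dz': -0.068, 'wx': 0.004, 'wz': 0.002}
{'dx': 0.022, 'dy': -0.004, 'dz': -0.068, 'wx': 0.004, 'wz': 0.002}
{'dx': 0.022, 'dy': -0.004, 'dz': -0.068, 'wx': 0.004, 'wz': 0.002}
```

Emit:
{"fn": "servo_tool", "kwargs": {
  "rows": [
    {"dx": 0.022, "dy": -0.004, "dz": -0.068, "wx": 0, "wy": 0, "wz": 0, "fingers": 1},
    {"dx": 0.022, "dy": -0.004, "dz": -0.068, "wx": 0, "wy": 0, "wz": 0, "fingers": 1},
    {"dx": 0.022, "dy": -0.004, "dz": -0.068, "wx": 0, "wy": 0, "wz": 0, "fingers": 1},
    {"dx": 0.022, "dy": -0.004, "dz": -0.068, "wx": 0, "wy": 0, "wz": 0, "fingers": 1},
    {"dx": 0.022, "dy": -0.004, "dz": -0.068, "wx": 0, "wy": 0, "wz": 0, "fingers": 1}
  ]
}}

```text
clock: 3.28
eef_pos: [548.7, -143.7, 110.9]
tool_rot: [-1.834, 1.57, 0.026]
force: [0.0, 0.5, 0.5]
width: 0.2
```

Emit:
{"fn": "servo_tool", "kwargs": {
  "rows": [
    {"dx": 0.037, "dy": 0, "dz": 0, "wx": 0, "wy": 0, "wz": 0, "fingers": 1},
    {"dx": 0.037, "dy": 0, "dz": 0, "wx": 0, "wy": 0, "wz": 0, "fingers": 1},
    {"dx": 0, "dy": 0, "dz": 0, "wx": 0, "wy": 0, "wz": 0, "fingers": 1}
  ]
}}

```text
clock: 3.65
eef_pos: [546.3, -141.8, 54.1]
tool_rot: [1.074, 1.567, 2.933]
force: [-0.8, 0.1, 0.1]
width: 0.3
```

```bash
python3 - <<'E'
from h import *
b=np.array([562,-190.5,0]);u=np.array([np.cos(1.86),np.sin(1.86),0])
plan(b+u*0+[0,0,54],down(1.86))
O=[]
for n,(x0,y0) in(('top',(300,150)),('scene',(250,160))):
    im=ctrl.get_image(n)[:,:,::-1];O.append(cv2.resize(im[y0:y0+110,x0:x0+110],(400,400),interpolation=cv2.INTER_CUBIC))
cv2.imwrite('pics/p1.png',np.hstack(O))
E
```

```text
t 3.65 pos [ 546.3 -141.8   54.1] jaw 106.53 q [ 0.28  0.76 -0.11  1.89  0.16  0.5   1.91] F [-0.8  0.1  0.1] w 0.3
 rot units(6deg) [-0.007  0.019 -0.035]  shift in target frame [ 0.0001 -0.0015 -0.0681]  in current [ 0.     -0.0016 -0.0681]  world [ 15.7 -48.7  -0.1]
```

View pics/p1.png

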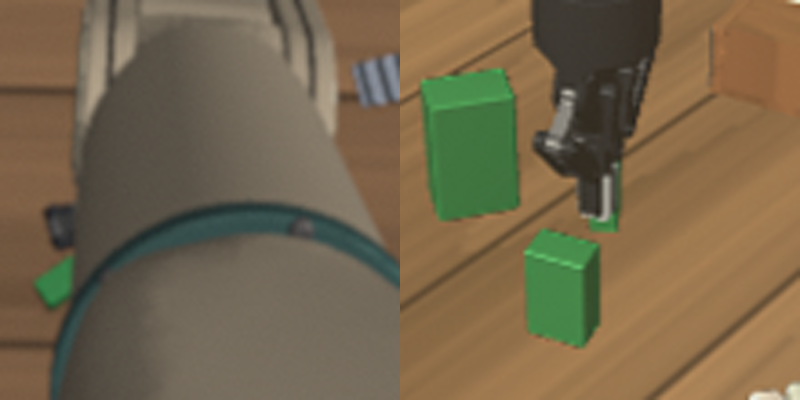

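Emit:
{"fn": "servo_tool", "kwargs": {
  "rows": [
    {"dx": 0, "dy": 0, "dz": -0.016, "wx": 0, "wy": 0, "wz": 0, "fingers": 1},
    {"dx": 0, "dy": 0, "dz": -0.014, "wx": 0, "wy": 0, "wz": 0, "fingers": 1},
    {"dx": 0, "dy": 0, "dz": -0.013, "wx": 0, "wy": 0, "wz": 0, "fingers": 1},
    {"dx": 0, "dy": 0, "dz": -0.013, "wx": 0, "wy": 0, "wz": 0, "fingers": 1},
    {"dx": 0, "dy": 0, "dz": -0.013, "wx": 0, "wy": 0, "wz": 0, "fingers": 1}
  ]
}}

```text
clock: 4.38
eef_pos: [562.8, -192.5, 55.8]
tool_rot: [2.631, 1.571, -1.793]
force: [-0.1, 0.5, -0.6]
width: -0.3
```

Emit:
{"fn": "servo_tool", "kwargs": {
  "rows": [
    {"dx": 0, "dy": 0, "dz": 0, "wx": 0, "wy": 0, "wz": 0, "fingers": 1},
    {"dx": 0, "dy": 0, "dz": 0, "wx": 0, "wy": 0, "wz": 0, "fingers": 1}
  ]
}}

```text
clock: 4.62
eef_pos: [562.5, -191.2, 55.6]
tool_rot: [0.355, 1.57, 2.215]
force: [0.1, -0.1, -0.8]
width: 0.1
```

```bash
python3 - <<'E'
from h import *
b=np.array([562,-190.5,0]);u=np.array([np.cos(1.86),np.sin(1.86),0])
plan(b+u*0+[0,0,54],down(1.86))
O=[]
for n,(x0,y0) in(('top',(300,150)),('scene',(250,160))):
    im=ctrl.get_image(n)[:,:,::-1];O.append(cv2.resize(im[y0:y0+110,x0:x0+110],(400,400),interpolation=cv2.INTER_CUBIC))
cv2.imwrite('pics/p2.png',np.hstack(O))
E
```

```text
t 4.62 pos [ 562.5 -191.2   55.6] jaw 106.55 q [ 0.36  0.79 -0.13  1.81  0.17  0.56  1.99] F [ 0.1 -0.1 -0.8] w 0.1
 rot units(6deg) [-0.003  0.006 -0.002]  shift in target frame [0.0022 0.0003 0.0011]  in current [0.0022 0.0003 0.0011]  world [-0.5  0.7 -1.6]
```

View pics/p2.png

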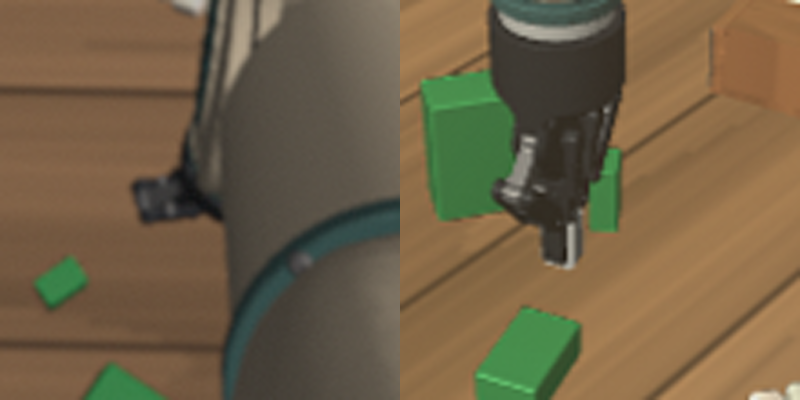

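Emit:
{"fn": "servo_tool", "kwargs": {
  "rows": [
    {"dx": -0.05, "dy": 0, "dz": 0.02, "wx": 0, "wy": 0, "wz": 0, "fingers": 0},
    {"dx": -0.04, "dy": 0, "dz": 0.07, "wx": 0, "wy": 0, "wz": 0, "fingers": 0},
    {"dx": 0, "dy": 0, "dz": 0.075, "wx": 0, "wy": 0, "wz": 0, "fingers": 0},
    {"dx": 0, "dy": 0, "dz": 0.075, "wx": 0, "wy": 0, "wz": 0, "fingers": 0}
  ]
}}

```text
clock: 5.22
eef_pos: [511.1, -17.1, 123.9]
tool_rot: [-1.543, 1.569, 0.316]
force: [0.2, 0.4, 0.6]
width: 72.2
```

```bash
python3 - <<'E'
from h import *
O=[]
for n,(x0,y0) in(('top',(310,150)),('scene',(220,180))):
    im=ctrl.get_image(n)[:,:,::-1];cv2.imwrite(f'pics/{n}3.png',im);O.append(cv2.resize(im[y0:y0+110,x0:x0+110],(400,400),interpolation=cv2.INTER_CUBIC))
    for r in ctrl.silhouettes('green_bar',n): print(n,r['conf'],np.round(r['extent']))
cv2.imwrite('pics/p3.png',np.hstack(O))
E
```

```text
top 0.77 [336. 263.  28.  32.]
top 0.72 [378. 200.  31.  21.]
top 0.71 [383. 295.  31.  30.]
top 0.66 [317. 228.  18.  16.]
scene 0.89 [284. 260.  29.  31.]
scene 0.6 [270. 199.  23.  42.]
```

View pics/p3.png

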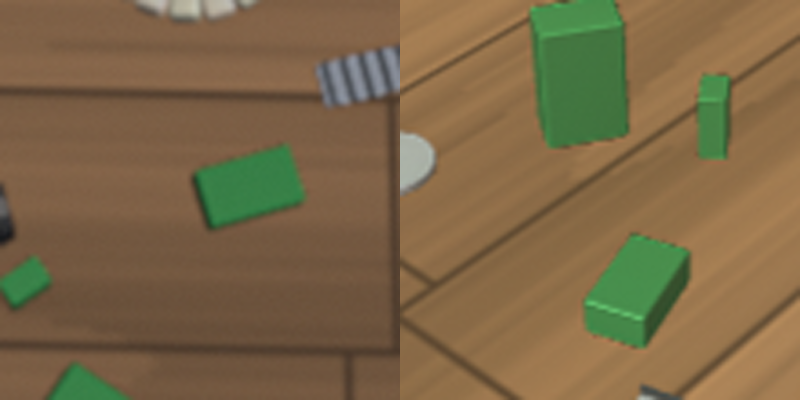

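```bash
cat > fb.py <<'E'
import sys
from fitbar import *
from scipy.optimize import minimize
def run(ft,fs,wins,x0,dims,z0=0,save='ovB'):
    ims={'top':cv2.imread(ft),'scene':cv2.imread(fs)}
    cr={}
    for n,(a,b_,w_,h) in wins.items():
        b,g,r=[ims[n][...,i].astype(int) for i in range(3)]
        m=((g>r*1.2)&(g>b*1.15)).astype(np.uint8)
        cr[n]=cv2.resize(m[b_:b_+h,a:a+w_]*255,None,fx=K,fy=K,interpolation=cv2.INTER_LINEAR)>127
    def c1(p,n):
        a,b_,w_,h=wins[n];I=np.zeros(cr[n].shape,np.uint8)
        cv2.fillConvexPoly(I,np.round((render(n,p,dims)-[a,b_]+.5)*K).astype(np.int32),1);return (I.astype(bool)^cr[n]).sum()/K/K
    out=None
    for ns in (('top','scene'),('top',),('scene',)):
      if any(n not in wins for n in ns): continue
      best=None
      for dy in (-.3,0,.3):
        s0=np.array(x0)+[0,0,dy];r=minimize(lambda p:sum(c1(p,n) for n in ns),s0,method='Nelder-Mead',options=dict(initial_simplex=s0+np.array([[0,0,0],[8,0,0],[0,8,0],[0,0,.2]])))
        if best is None or r.fun<best.fun:best=r
      print(ns,best.x,best.fun,[m.sum()/16 for m in cr.values()])
      if out is None: out=best.x
    O=[]
    for n,(a,b_,w_,h) in wins.items():
        I=cv2.resize(ims[n][b_:b_+h,a:a+w_],None,fx=8,fy=8,interpolation=cv2.INTER_CUBIC);cc,sn=np.cos(out[2]),np.sin(out[2])
        for z in(0,dims[2]):
            P=[[out[0]+cc*x-sn*y,out[1]+sn*x+cc*y,z] for x,y in np.array([(-1,-1),(1,-1),(1,1),(-1,1)])*dims[:2]/2]
            cv2.polylines(I,[((proj(n,P)-[a,b_]+.5)*8).astype(int)],True,(0,255,255) if z else (255,0,255),1)
        O.append(cv2.copyMakeBorder(I,0,max(0,400-I.shape[0]),0,0,cv2.BORDER_CONSTANT))
    cv2.imwrite(f'pics/{save}.png',np.hstack(O));return out
E
python3 - <<'E'
from fb import *
c=atz('top',(310+250/3.636,150+186/3.636),26);print(c)
run('pics/top3.png','pics/scene3.png',{'top':(355,180,48,40),'scene':(262,238,44,44)},[c[0],c[1],1.84],(66,40,26))
E
```

```text
[ 574.68 -237.43   26.  ]
('top', 'scene') [ 576.61 -237.08    1.92] 126.25 [np.float64(465.75), np.float64(587.75)]
('top',) [ 577.15 -236.55    1.9 ] 51.125 [np.float64(465.75), np.float64(587.75)]
('scene',) [ 576.34 -237.38    1.93] 67.1875 [np.float64(465.75), np.float64(587.75)]
```

View pics/ovB.png

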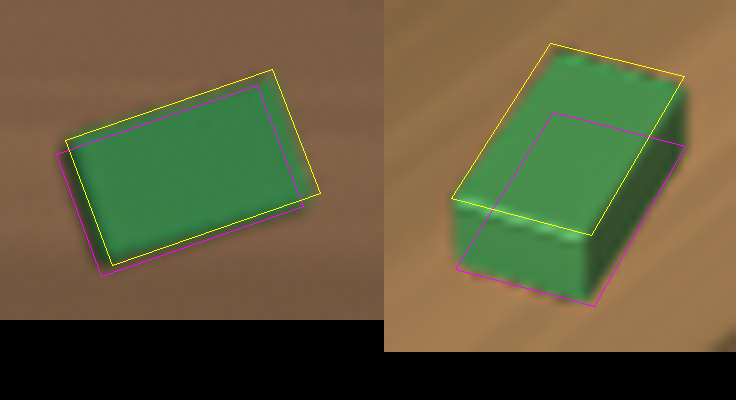

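```bash
python3 - <<'E'
from h import *
p=[575,-236.5,100];plan(p,down(1.88));rows(p,down(1.88),5)
E
```

```text
t 5.42 pos [511.2 -17.4 123.5] jaw 106.76 q [ 0.06  0.59 -0.12  2.    0.12  0.55  1.72] F [ 0.4 -0.8  0.7] w 85.2
 rot units(6deg) [-0.159  0.002  0.002]  shift in target frame [ 0.0314  0.0079 -0.3041]  in current [ 0.0313  0.0028 -0.3042]  world [  63.8 -219.1  -23.5]
{'dx': 0.006, 'dy': 0.001, 'dz': -0.061, 'wx': -0.032}
{'dx': 0.006, 'dy': 0.001, 'dz': -0.061, 'wx': -0.032}
{'dx': 0.006, 'dy': 0.001, 'dz': -0.061, 'wx': -0.032}
{'dx': 0.006, 'dy': 0.001, 'dz': -0.061, 'wx': -0.032}
{'dx': 0.006, 'dy': 0.001, 'dz': -0.061, 'wx': -0.032}
```

Emit:
{"fn": "servo_tool", "kwargs": {
  "rows": [
    {"dx": 0.006, "dy": 0.001, "dz": -0.061, "wx": -0.16, "wy": 0, "wz": 0, "fingers": 0},
    {"dx": 0.006, "dy": 0.001, "dz": -0.061, "wx": 0, "wy": 0, "wz": 0, "fingers": 0},
    {"dx": 0.006, "dy": 0.001, "dz": -0.061, "wx": 0, "wy": 0, "wz": 0, "fingers": 0},
    {"dx": 0.006, "dy": 0.001, "dz": -0.061, "wx": 0, "wy": 0, "wz": 0, "fingers": 0},
    {"dx": 0.006, "dy": 0.001, "dz": -0.061, "wx": 0, "wy": 0, "wz": 0, "fingers": 0}
  ]
}}

```text
clock: 6.05
eef_pos: [575.6, -242.3, 100.4]
tool_rot: [2.605, 1.57, -1.805]
force: [0.5, -0.4, -0.3]
width: 85.4
```

Emit:
{"fn": "servo_tool", "kwargs": {
  "rows": [
    {"dx": 0, "dy": 0, "dz": 0, "wx": 0, "wy": 0, "wz": 0, "fingers": 0}
  ]
}}

```text
clock: 6.18
eef_pos: [574.9, -246.3, 100.0]
tool_rot: [2.786, 1.567, -1.63]
force: [-0.1, -0.1, -0.3]
width: 85.4
```

```bash
python3 - <<'E'
from h import *
p=[575,-236.5,1];plan(p,down(1.88));rows(p,down(1.88),3)
im=ctrl.get_image('scene')[:,:,::-1];cv2.imwrite('pics/p4.png',cv2.resize(im[190:300,220:370],None,fx=4,fy=4,interpolation=cv2.INTER_CUBIC))
E
```

```text
t 6.17 pos [ 574.9 -246.3  100. ] jaw 106.96 q [ 0.45  0.75 -0.15  1.7   0.17  0.7   2.08] F [-0.1 -0.1 -0.3] w 85.4
 rot units(6deg) [-0.126 -0.036 -0.014]  shift in target frame [ 0.132  -0.0041  0.0124]  in current [ 0.1319 -0.0042  0.013 ]  world [  0.1   9.8 -99. ]
{'dx': 0.044, 'dy': -0.001, 'dz': 0.004, 'wx': -0.042, 'wy': -0.012, 'wz': -0.005}
{'dx': 0.044, 'dy': -0.001, 'dz': 0.004, 'wx': -0.042, 'wy': -0.012, 'wz': -0.005}
{'dx': 0.044, 'dy': -0.001, 'dz': 0.004, 'wx': -0.042, 'wy': -0.012, 'wz': -0.005}
```

View pics/p4.png

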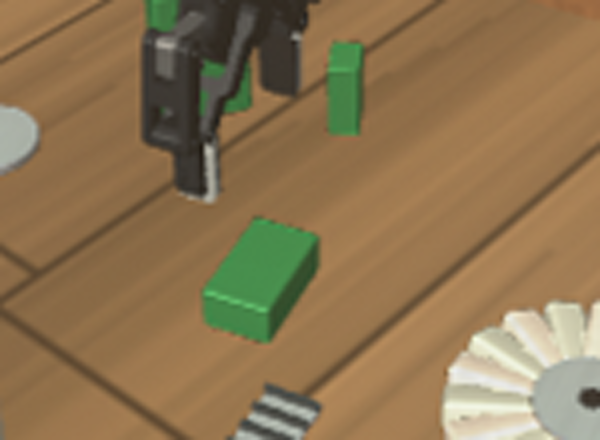

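Emit:
{"fn": "servo_tool", "kwargs": {
  "rows": [
    {"dx": 0.05, "dy": 0, "dz": 0, "wx": -0.1, "wy": 0, "wz": 0, "fingers": 0},
    {"dx": 0, "dy": 0, "dz": 0, "wx": 0, "wy": 0, "wz": 0, "fingers": 0},
    {"dx": 0, "dy": 0, "dz": 0, "wx": 0, "wy": 0, "wz": 0, "fingers": 0}
  ]
}}

```text
clock: 6.6
eef_pos: [576.2, -238.1, 64.0]
tool_rot: [-1.691, 1.57, 0.196]
force: [0.5, -0.5, 0.2]
width: 85.5
```

```bash
python3 - <<'E'
from h import *
p=[575,-236.5,1];plan(p,down(1.88));rows(p,down(1.88),3)
E
```

```text
t 6.6 pos [ 576.2 -238.1   64. ] jaw 108.13 q [ 0.44  0.8  -0.15  1.72  0.18  0.63  2.07] F [ 0.5 -0.5  0.2] w 85.5
 rot units(6deg) [ 0.069 -0.     0.004]  shift in target frame [0.0841 0.0008 0.0026]  in current [0.0841 0.0009 0.0026]  world [ -1.2   1.6 -63. ]
{'dx': 0.028, 'dz': 0.001, 'wx': 0.023, 'wz': 0.001}
{'dx': 0.028, 'dz': 0.001, 'wx': 0.023, 'wz': 0.001}
{'dx': 0.028, 'dz': 0.001, 'wx': 0.023, 'wz': 0.001}
```

Settles within two idle rows. Descend and close.

Emit:
{"fn": "servo_tool", "kwargs": {
  "rows": [
    {"dx": 0.028, "dy": 0.001, "dz": 0.002, "wx": 0.05, "wy": 0, "wz": 0, "fingers": 0},
    {"dx": 0.028, "dy": 0, "dz": 0, "wx": 0, "wy": 0, "wz": 0, "fingers": 0},
    {"dx": 0.026, "dy": 0, "dz": 0, "wx": 0, "wy": 0, "wz": 0, "fingers": 0},
    {"dx": 0, "dy": 0, "dz": 0, "wx": 0, "wy": 0, "wz": 0, "fingers": 0}
  ]
}}

```text
clock: 7.1
eef_pos: [573.4, -236.9, 0.0]
tool_rot: [0.932, 1.567, 2.813]
force: [-0.9, -0.3, -0.3]
width: 85.3
```

Emit:
{"fn": "servo_tool", "kwargs": {
  "rows": [
    {"dx": 0, "dy": 0, "dz": 0, "wx": 0, "wy": 0, "wz": 0, "fingers": 1},
    {"dx": 0, "dy": 0, "dz": 0, "wx": 0, "wy": 0, "wz": 0, "fingers": 1},
    {"dx": 0, "dy": 0, "dz": 0, "wx": 0, "wy": 0, "wz": 0, "fingers": 1}
  ]
}}

```text
clock: 7.48
eef_pos: [575.4, -237.6, 2.7]
tool_rot: [-2.206, 1.569, -0.324]
force: [-0.5, -0.1, 3.9]
width: 64.8
```

```bash
python3 - <<'E'
from h import *
plan([575,-236.5,1],down(1.88))
im=ctrl.get_image('scene')[:,:,::-1];cv2.imwrite('pics/p5.png',cv2.resize(im[190:300,220:370],None,fx=4,fy=4,interpolation=cv2.INTER_CUBIC))
E
```

```text
t 7.47 pos [ 575.4 -237.6    2.7] jaw 107.8 q [ 0.42  0.9  -0.12  1.74  0.2   0.52  2.05] F [-0.5 -0.1  3.9] w 64.8
 rot units(6deg) [ 0.013 -0.009  0.012]  shift in target frame [0.0022 0.     0.0016]  in current [0.0022 0.     0.0016]  world [-0.4  1.1 -1.7]
```

View pics/p5.png

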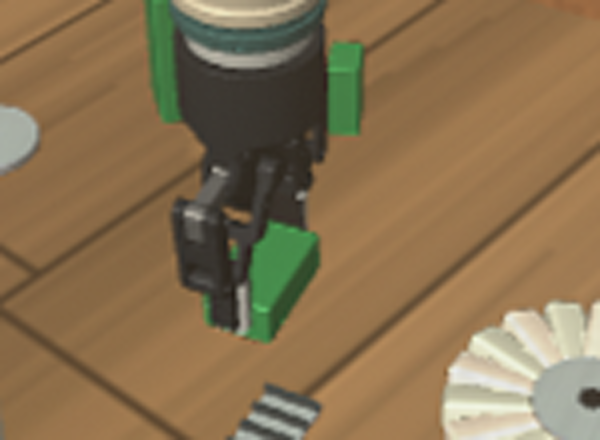

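```bash
python3 - <<'E'
from h import *
import fitbox
r=least_squares(fitbox.res,[528,205,1.8,1.8],loss='soft_l1');print(r.x)
p=fitbox.w(r.x,[[25,0,160]])[0]
s,R=st()
rows(p,down(r.x[2]),12,4)
E
```

```text
[533.54 195.75   1.78   1.98]
{'dx': -0.018, 'dy': -0.011, 'dz': 0.05, 'wx': 0.247, 'wy': -0.002, 'wz': 0.003}
{'dx': -0.018, 'dy': -0.009, 'dz': 0.05, 'wx': 0.247, 'wy': -0.002, 'wz': 0.003}
{'dx': -0.017, 'dy': -0.008, 'dz': 0.051, 'wx': 0.247, 'wy': -0.002, 'wz': 0.003}
{'dx': -0.017, 'dy': -0.007, 'dz': 0.051, 'wx': 0.247, 'wy': -0.002, 'wz': 0.003}
{'dx': -0.017, 'dy': -0.005, 'dz': 0.051}
{'dx': -0.017, 'dy': -0.005, 'dz': 0.051}
{'dx': -0.017, 'dy': -0.005, 'dz': 0.051}
{'dx': -0.017, 'dy': -0.005, 'dz': 0.051}
{'dx': -0.017, 'dy': -0.005, 'dz': 0.051}
{'dx': -0.017, 'dy': -0.005, 'dz': 0.051}
{'dx': -0.017, 'dy': -0.005, 'dz': 0.051}
{'dx': -0.017, 'dy': -0.005, 'dz': 0.051}
```

Emit:
{"fn": "servo_tool", "kwargs": {
  "rows": [
    {"dx": -0.03, "dy": 0, "dz": 0, "wx": 0, "wy": 0, "wz": 0, "fingers": 1},
    {"dx": -0.06, "dy": 0, "dz": 0, "wx": 0, "wy": 0, "wz": 0, "fingers": 1},
    {"dx": -0.06, "dy": -0.011, "dz": 0.03, "wx": 0.25, "wy": 0, "wz": 0, "fingers": 1},
    {"dx": -0.06, "dy": -0.01, "dz": 0.05, "wx": 0.25, "wy": 0, "wz": 0, "fingers": 1},
    {"dx": 0, "dy": -0.009, "dz": 0.055, "wx": 0.25, "wy": 0, "wz": 0, "fingers": 1}
  ]
}}

```text
clock: 8.15
eef_pos: [570.8, -133.6, 163.0]
tool_rot: [-1.99, 1.563, -0.189]
force: [0.9, 0.4, -3.5]
width: 64.6
```

Emit:
{"fn": "servo_tool", "kwargs": {
  "rows": [
    {"dx": 0, "dy": -0.008, "dz": 0.06, "wx": 0.25, "wy": 0, "wz": 0, "fingers": 1},
    {"dx": 0, "dy": -0.006, "dz": 0.06, "wx": 0, "wy": 0, "wz": 0, "fingers": 1},
    {"dx": 0, "dy": -0.006, "dz": 0.06, "wx": 0, "wy": 0, "wz": 0, "fingers": 1},
    {"dx": 0, "dy": -0.006, "dz": 0.06, "wx": 0, "wy": 0, "wz": 0, "fingers": 1},
    {"dx": 0, "dy": -0.006, "dz": 0.06, "wx": 0, "wy": 0, "wz": 0, "fingers": 1}
  ]
}}

```text
clock: 8.78
eef_pos: [544.1, 92.6, 159.2]
tool_rot: [1.69, 1.57, -2.816]
force: [0.2, -0.2, -2.6]
width: 64.6
```

Emit:
{"fn": "servo_tool", "kwargs": {
  "rows": [
    {"dx": 0, "dy": -0.004, "dz": 0.05, "wx": 0, "wy": 0, "wz": 0, "fingers": 1},
    {"dx": 0, "dy": 0, "dz": 0.04, "wx": 0, "wy": 0, "wz": 0, "fingers": 1},
    {"dx": 0, "dy": 0, "dz": 0, "wx": 0, "wy": 0, "wz": 0, "fingers": 1},
    {"dx": 0, "dy": 0, "dz": 0, "wx": 0, "wy": 0, "wz": 0, "fingers": 1}
  ]
}}

```text
clock: 9.28
eef_pos: [533.7, 156.8, 159.1]
tool_rot: [2.595, 1.57, -1.913]
force: [0.1, -0.9, -1.9]
width: 64.4
```

```bash
python3 - <<'E'
from h import *
plan([528.4,220.2,160],down(1.78))
O=[]
for n,(x0,y0) in(('top',(80,150)),('scene',(320,60))):
    im=ctrl.get_image(n)[:,:,::-1];cv2.imwrite(f'pics/{n}6.png',im);O.append(cv2.resize(im[y0:y0+150,x0:x0+130],None,fx=3,fy=3,interpolation=cv2.INTER_CUBIC))
cv2.imwrite('pics/p6.png',np.hstack(O))
E
```

```text
t 9.28 pos [533.7 156.8 159.1] jaw 101.76 q [-0.27  0.59 -0.1   1.85  0.09  0.7   1.35] F [ 0.1 -0.9 -1.9] w 64.4
 rot units(6deg) [-0.037 -0.01  -0.006]  shift in target frame [-0.0012 -0.0107  0.0841]  in current [-0.0013 -0.0103  0.0841]  world [-5.3 63.4  0.9]
```

View pics/p6.png

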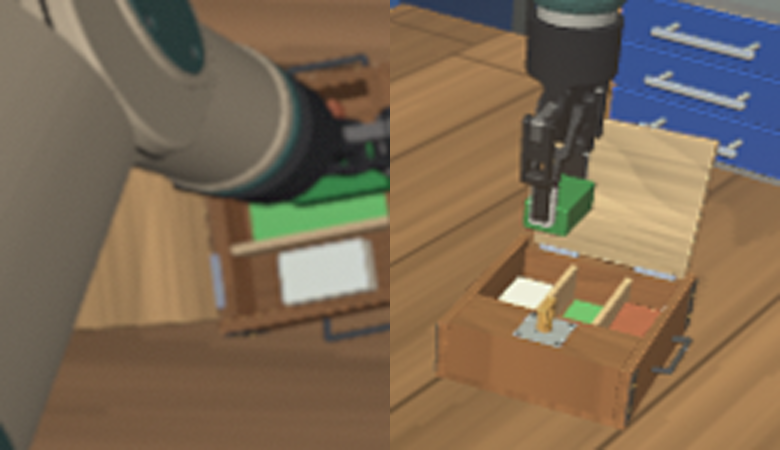

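```bash
python3 - <<'E'
from h import *
np.set_printoptions(precision=3,suppress=True)
t=cv2.imread('pics/top0.png').astype(int);b,g,r=t[...,0],t[...,1],t[...,2]
x0,y0,w,h=150,190,70,55
# bright liner green: soft weight
d=(g-r)[y0:y0+h,x0:x0+w].astype(np.float32);K=6
D=cv2.resize(d,None,fx=K,fy=K,interpolation=cv2.INTER_CUBIC);m=(D>D.max()*.5).astype(np.uint8)
c=max(cv2.findContours(m,0,cv2.CHAIN_APPROX_NONE)[0],key=cv2.contourArea)[:,0]
P=np.array([atz('top',((q[0]+.5)/K-.5+x0,(q[1]+.5)/K-.5+y0),8)[:2] for q in c])
rect=cv2.minAreaRect(P.astype(np.float32));print(rect)
yaw=1.78;cb=np.array([533.54,195.75])
for yaw in(1.76,1.78,1.80):
    L=(P-cb)@np.array([[np.cos(yaw),-np.sin(yaw)],[np.sin(yaw),np.cos(yaw)]])
    xs=[];
    for a in(-10,10,30,50,65):
        s=L[abs(L[:,0]-a)<5];xs.append((s[s[:,1]<0,1].mean(),s[s[:,1]>0,1].mean()))
    print(yaw,np.array(xs).T, L[:,0].min(),L[:,0].max())
# white & red bars in bays, dividers
for l in['staple_head','bay_mid','liner','box']:pass
# staple brass centroid
E
```

```text
((530.362060546875, 227.1835174560547), (42.7688102722168, 106.91973876953125), 12.285085678100586)
1.76 [[-24.895 -24.23  -23.667 -23.063 -22.829]
 [ 17.188  17.64   18.254  18.596  19.036]] -22.11309520331451 84.86112598955039
1.78 [[-24.677 -24.426 -24.224 -24.087 -24.152]
 [ 17.38   17.428  17.66   17.583  17.726]] -22.006758620088952 84.77894246595613
1.8 [[-24.477 -24.626 -24.807 -25.116 -25.482]
 [ 17.581  17.225  17.06   16.591  16.429]] -22.25043507562605 85.03816828899483
```

```bash
cat > ovheld.py <<'E'
from h import *
def ov(fs,off,name,z0=-2.7,win=(350,110,60,50),k=10,cam='scene'):
    s,R=st();M=R.as_matrix();c=s['eef_pos'];im=cv2.imread(fs);x0,y0,w,h=win
    I=cv2.resize(im[y0:y0+h,x0:x0+w],None,fx=k,fy=k,interpolation=cv2.INTER_CUBIC)
    for zz,col in((z0,(255,0,255)),(z0+26,(0,255,255))):
        P=[c+M[:,2]*a*33+M[:,1]*(b*20+off)+[0,0,zz] for a,b in((-1,-1),(1,-1),(1,1),(-1,1))]
        cv2.polylines(I,[((proj(cam,P)-[x0,y0]+.5)*k).astype(int)],True,col,1)
    cv2.imwrite(f'pics/{name}.png',I)
E
python3 -c "
from ovheld import *
ov('pics/scene6.png',0,'ovh')"
```

```text
(no output)
```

View pics/ovh.png

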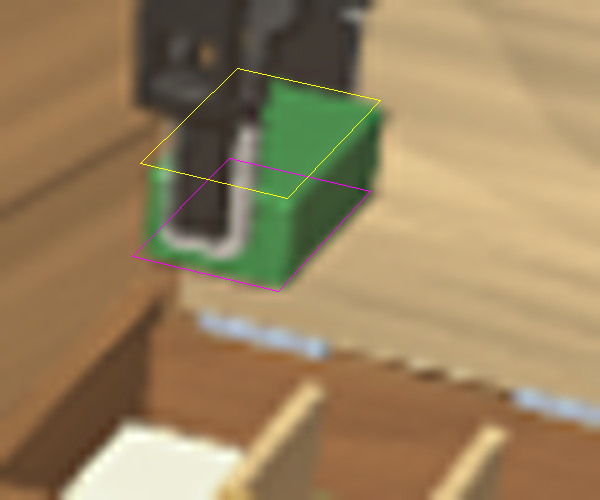

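```bash
python3 - <<'E'
from h import *
rows([529,220.3,160],down(1.783),2)
E
```

```text
{'dx': -0.001, 'dy': -0.005, 'dz': 0.043, 'wx': -0.041, 'wy': -0.005, 'wz': -0.002}
{'dx': -0.001, 'dy': -0.006, 'dz': 0.042, 'wx': -0.041, 'wy': -0.005, 'wz': -0.002}
```

Emit:
{"fn": "servo_tool", "kwargs": {
  "rows": [
    {"dx": 0, "dy": -0.005, "dz": 0.043, "wx": -0.06, "wy": 0, "wz": 0, "fingers": 1},
    {"dx": 0.02, "dy": -0.005, "dz": 0.042, "wx": 0, "wy": 0, "wz": 0, "fingers": 1},
    {"dx": 0.045, "dy": 0, "dz": 0, "wx": 0, "wy": 0, "wz": 0, "fingers": 1},
    {"dx": 0.045, "dy": 0, "dz": 0, "wx": 0, "wy": 0, "wz": 0, "fingers": 1},
    {"dx": 0, "dy": 0, "dz": 0, "wx": 0, "wy": 0, "wz": 0, "fingers": 1}
  ]
}}

```text
clock: 10.0
eef_pos: [526.3, 219.7, 74.7]
tool_rot: [1.898, 1.565, -2.603]
force: [0.3, -0.8, -1.6]
width: 64.6
```

Emit:
{"fn": "servo_tool", "kwargs": {
  "rows": [
    {"dx": 0, "dy": 0, "dz": 0, "wx": 0, "wy": 0, "wz": 0, "fingers": 1}
  ]
}}

```text
clock: 10.12
eef_pos: [528.9, 221.5, 77.7]
tool_rot: [-1.483, 1.569, 0.298]
force: [0.3, 0.2, -2.0]
width: 64.7
```

```bash
python3 - <<'E'
from h import *
plan([529,220.3,70],down(1.783))
O=[]
for n,(x0,y0) in(('top',(130,150)),('scene',(330,90))):
    im=ctrl.get_image(n)[:,:,::-1];cv2.imwrite(f'pics/{n}7.png',im);O.append(cv2.resize(im[y0:y0+110,x0:x0+100],None,fx=4,fy=4,interpolation=cv2.INTER_CUBIC))
cv2.imwrite('pics/p7.png',np.hstack(O))
E
```

```text
t 10.12 pos [528.9 221.5  77.7] jaw 102.08 q [-0.39  0.73 -0.08  1.86  0.1   0.55  1.24] F [ 0.3  0.2 -2. ] w 64.7
 rot units(6deg) [-0.013  0.001  0.013]  shift in target frame [ 0.0103  0.0002 -0.0015]  in current [ 0.0103  0.0002 -0.0015]  world [ 0.1 -1.2 -7.7]
```

View pics/p7.png

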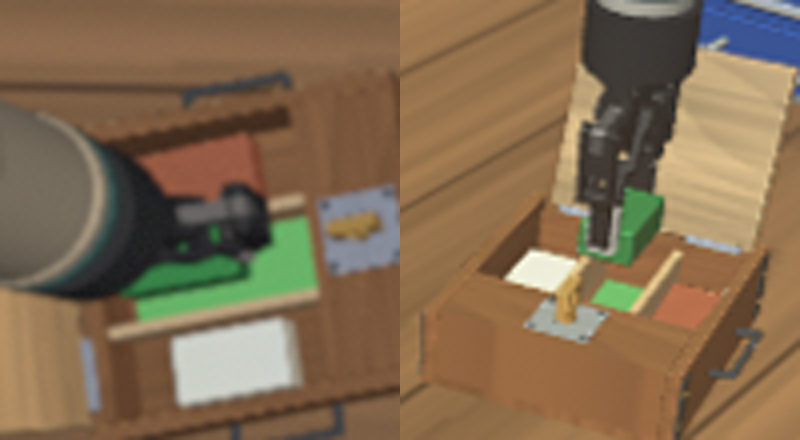

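```bash
python3 -c "
from ovheld import *
ov('pics/top7.png',0,'ovt',win=(150,190,60,50),cam='top')
ov('pics/scene7.png',0,'ovs',win=(365,130,60,50))
a=cv2.imread('pics/ovt.png');b=cv2.imread('pics/ovs.png')
cv2.imwrite('pics/ovts.png',cv2.resize(np.hstack([a,b]),None,fx=.66,fy=.66,interpolation=cv2.INTER_AREA))"
```

```text
(no output)
```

View pics/ovts.png

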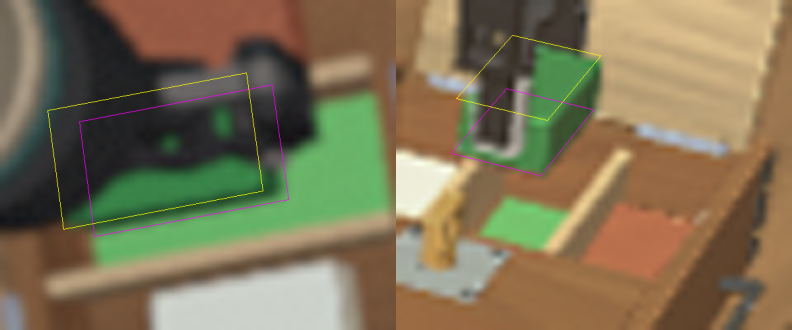

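Emit:
{"fn": "servo_tool", "kwargs": {
  "rows": [
    {"dx": 0.02, "dy": 0.0015, "dz": -0.001, "wx": 0, "wy": 0, "wz": 0, "fingers": 1},
    {"dx": 0.025, "dy": 0, "dz": 0, "wx": 0, "wy": 0, "wz": 0, "fingers": 1},
    {"dx": 0.025, "dy": 0, "dz": 0, "wx": 0, "wy": 0, "wz": 0, "fingers": 1},
    {"dx": 0, "dy": 0, "dz": 0, "wx": 0, "wy": 0, "wz": 0, "fingers": 1},
    {"dx": 0, "dy": 0, "dz": 0, "wx": 0, "wy": 0, "wz": 0, "fingers": 1}
  ]
}}

```text
clock: 10.85
eef_pos: [526.9, 221.0, 24.0]
tool_rot: [1.716, 1.57, -2.784]
force: [-0.3, -0.0, -1.7]
width: 64.6
```

```bash
python3 - <<'E'
from h import *
plan([528.3,220.3,11.5],down(1.783))
im=ctrl.get_image('scene')[:,:,::-1];cv2.imwrite('pics/p8.png',cv2.resize(im[100:210,330:430],None,fx=5,fy=5,interpolation=cv2.INTER_CUBIC))
E
```

```text
t 10.85 pos [526.9 221.   24. ] jaw 102.17 q [-0.4   0.82 -0.07  1.88  0.12  0.45  1.23] F [-0.3 -0.  -1.7] w 64.6
 rot units(6deg) [ 0.001 -0.    -0.003]  shift in target frame [ 0.0167 -0.0016 -0.0013]  in current [ 0.0167 -0.0016 -0.0013]  world [  1.4  -0.7 -12.5]
```

View pics/p8.png

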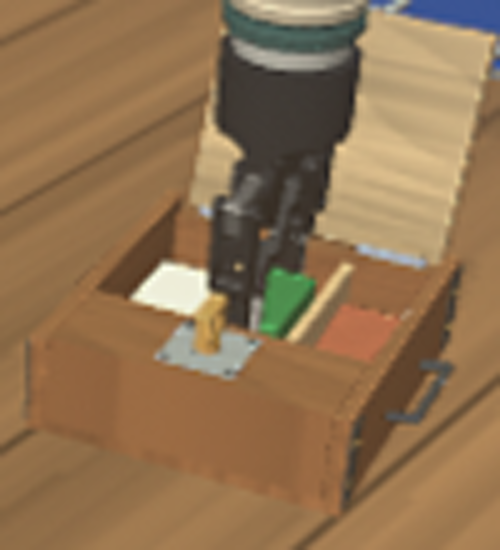

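Emit:
{"fn": "servo_tool", "kwargs": {
  "rows": [
    {"dx": 0.01, "dy": -0.001, "dz": 0, "wx": 0, "wy": 0, "wz": 0, "fingers": 1},
    {"dx": 0.007, "dy": 0, "dz": 0, "wx": 0, "wy": 0, "wz": 0, "fingers": 1},
    {"dx": 0, "dy": 0, "dz": 0, "wx": 0, "wy": 0, "wz": 0, "fingers": 1},
    {"dx": 0, "dy": 0, "dz": 0, "wx": 0, "wy": 0, "wz": 0, "fingers": 1}
  ]
}}

```text
clock: 11.4
eef_pos: [527.7, 221.1, 11.6]
tool_rot: [-0.426, 1.571, 1.357]
force: [0.1, -0.2, -1.4]
width: 64.8
```

Emit:
{"fn": "servo_tool", "kwargs": {
  "rows": [
    {"dx": 0.002, "dy": 0, "dz": 0, "wx": 0, "wy": 0, "wz": 0, "fingers": 1},
    {"dx": 0, "dy": 0, "dz": 0, "wx": 0, "wy": 0, "wz": 0, "fingers": 0.08},
    {"dx": 0, "dy": 0, "dz": 0, "wx": 0, "wy": 0, "wz": 0, "fingers": 0.08},
    {"dx": 0, "dy": 0, "dz": 0, "wx": 0, "wy": 0, "wz": 0, "fingers": 0.08}
  ]
}}

```text
clock: 11.9
eef_pos: [527.8, 221.1, 10.1]
tool_rot: [-1.26, 1.571, 0.523]
force: [0.1, 0.4, 0.4]
width: 78.3
```

Emit:
{"fn": "servo_tool", "kwargs": {
  "rows": [
    {"dx": -0.03, "dy": 0, "dz": 0, "wx": 0, "wy": 0, "wz": 0, "fingers": 0.08},
    {"dx": -0.05, "dy": 0, "dz": 0, "wx": 0, "wy": 0, "wz": 0, "fingers": 0.08},
    {"dx": -0.07, "dy": 0, "dz": 0, "wx": 0, "wy": 0, "wz": 0, "fingers": 0.5},
    {"dx": -0.07, "dy": 0, "dz": 0, "wx": 0, "wy": 0, "wz": 0, "fingers": 1}
  ]
}}

```text
clock: 12.4
eef_pos: [527.4, 221.0, 176.5]
tool_rot: [1.567, 1.57, -2.933]
force: [0.7, -0.1, 0.4]
width: 43.4
```

```bash
python3 - <<'E'
from h import *
plan([528.3,220.3,11.5],down(1.783))
im=ctrl.get_image('scene')[:,:,::-1];cv2.imwrite('pics/scene9.png',im);cv2.imwrite('pics/p9.png',cv2.resize(im[100:210,330:430],None,fx=5,fy=5,interpolation=cv2.INTER_CUBIC))
E
```

```text
t 12.4 pos [527.4 221.  176.5] jaw 102.16 q [-0.38  0.58 -0.1   1.8   0.08  0.77  1.26] F [ 0.7 -0.1  0.4] w 43.4
 rot units(6deg) [ 0.     0.    -0.005]  shift in target frame [ 0.22   -0.001  -0.0012]  in current [ 0.22   -0.0011 -0.0012]  world [   0.9   -0.7 -165. ]
```

View pics/p9.png

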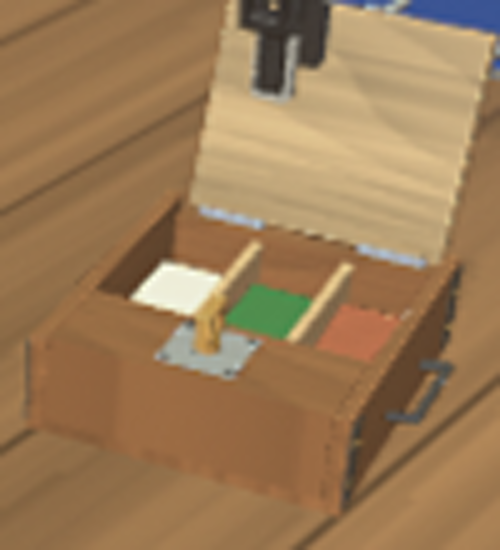

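```bash
cat >> h.py <<'E'
BX=np.array([534.4,196.0]);BY=1.783
def bw(x,y,z): c,s=np.cos(BY),np.sin(BY);return np.array([BX[0]+c*x-s*y,BX[1]+s*x+c*y,z])
def binv(p): c,s=np.cos(BY),np.sin(BY);d=np.array(p[:2])-BX;return np.array([c*d[0]+s*d[1],-s*d[0]+c*d[1],p[2]])
def bplan(x,y,z,R1=None):
    s,R=st();print("box pos",binv(s['eef_pos']).round(1));plan(bw(x,y,z),down(BY) if R1 is None else R1)
E
python3 - <<'E'
from h import *
bplan(215,66,150)
E
```

```text
box pos [ 26.9  -2.5 183.4]
t 12.45 pos [531.2 222.8 183.4] jaw 102.15 q [-0.38  0.58 -0.1   1.79  0.08  0.77  1.26] F [1.3 0.8 4.9] w 35.8
 rot units(6deg) [-0.001  0.024  0.106]  shift in target frame [0.0446 0.0914 0.2508]  in current [0.0442 0.0919 0.2507]  world [-106.6  169.5  -33.4]
```

Emit:
{"fn": "servo_tool", "kwargs": {
  "rows": [
    {"dx": -0.06, "dy": 0.04, "dz": 0, "wx": 0, "wy": 0, "wz": 0, "fingers": 1},
    {"dx": 0, "dy": 0.05, "dz": 0.04, "wx": 0, "wy": 0, "wz": 0, "fingers": 1},
    {"dx": 0, "dy": 0, "dz": 0.07, "wx": 0, "wy": 0, "wz": 0, "fingers": 1},
    {"dx": 0, "dy": 0, "dz": 0.07, "wx": 0, "wy": 0, "wz": 0, "fingers": 1},
    {"dx": 0, "dy": 0, "dz": 0.07, "wx": 0, "wy": 0, "wz": 0, "fingers": 1}
  ]
}}

```text
clock: 13.08
eef_pos: [421.8, 391.6, 220.1]
tool_rot: [-1.382, 1.57, 0.401]
force: [0.0, 1.1, 1.0]
width: 0.2
```

Emit:
{"fn": "servo_tool", "kwargs": {
  "rows": [
    {"dx": 0, "dy": 0, "dz": 0, "wx": 0, "wy": 0, "wz": 0, "fingers": 1},
    {"dx": 0, "dy": 0, "dz": 0, "wx": 0, "wy": 0, "wz": 0, "fingers": 1}
  ]
}}

```text
clock: 13.32
eef_pos: [422.1, 389.4, 219.6]
tool_rot: [2.736, 1.569, -1.764]
force: [0.3, -0.7, 0.2]
width: 0.2
```

```bash
python3 - <<'E'
from h import *
bplan(205,66,150)
O=[]
for n,(x0,y0) in(('top',(80,150)),('scene',(330,50))):
    im=ctrl.get_image(n)[:,:,::-1];cv2.imwrite(f'pics/{n}10.png',im);O.append(cv2.resize(im[y0:y0+140,x0:x0+130],None,fx=3,fy=3,interpolation=cv2.INTER_CUBIC))
cv2.imwrite('pics/p10.png',np.hstack(O))
E
```

```text
box pos [212.7  69.  219.6]
t 13.32 pos [422.1 389.4 219.6] jaw 102.17 q [-0.72  0.53 -0.12  1.74  0.08  0.87  0.91] F [ 0.3 -0.7  0.2] w 0.2
 rot units(6deg) [ 0.002 -0.012 -0.005]  shift in target frame [ 0.0928 -0.004  -0.0103]  in current [ 0.0928 -0.0041 -0.0102]  world [  4.6  -6.9 -69.6]
```

View pics/p10.png

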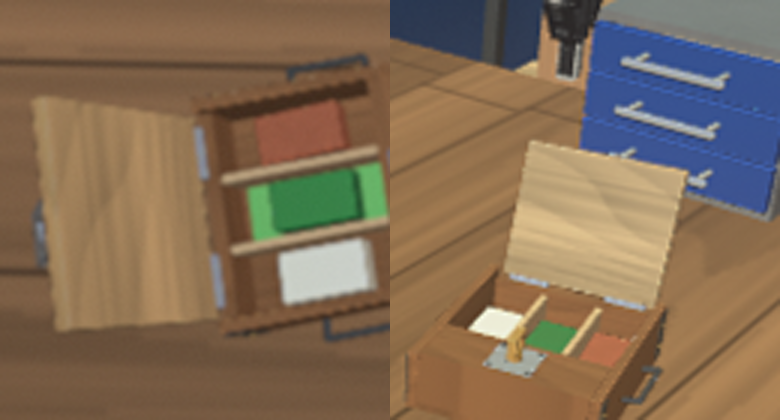

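Emit:
{"fn": "servo_tool", "kwargs": {
  "rows": [
    {"dx": 0.045, "dy": -0.003, "dz": 0, "wx": 0, "wy": 0, "wz": 0, "fingers": 1},
    {"dx": 0.045, "dy": 0, "dz": -0.005, "wx": 0, "wy": 0, "wz": 0, "fingers": 1},
    {"dx": 0, "dy": 0, "dz": -0.02, "wx": 0, "wy": 0, "wz": 0, "fingers": 1},
    {"dx": 0, "dy": 0, "dz": -0.02, "wx": 0, "wy": 0, "wz": 0, "fingers": 1}
  ]
}}

```text
clock: 13.92
eef_pos: [432.7, 356.0, 153.6]
tool_rot: [-1.683, 1.57, 0.098]
force: [0.4, -0.1, -0.6]
width: 0.1
```

```bash
python3 - <<'E'
from h import *
bplan(126,66,155)
E
```

```text
box pos [177.8  65.7 153.6]
t 13.93 pos [432.7 356.  153.6] jaw 102.06 q [-0.67  0.6  -0.11  1.85  0.1   0.7   0.95] F [ 0.4 -0.1 -0.6] w 0.1
 rot units(6deg) [-0.016 -0.001  0.012]  shift in target frame [-0.0019  0.0004 -0.0691]  in current [-0.0019  0.0003 -0.0691]  world [ 10.6 -50.7   1.4]
```

Emit:
{"fn": "servo_tool", "kwargs": {
  "rows": [
    {"dx": -0.001, "dy": 0, "dz": -0.014, "wx": 0, "wy": 0, "wz": 0, "fingers": 1},
    {"dx": -0.001, "dy": 0, "dz": -0.014, "wx": 0, "wy": 0, "wz": 0, "fingers": 1},
    {"dx": 0, "dy": 0, "dz": -0.014, "wx": 0, "wy": 0, "wz": 0, "fingers": 1},
    {"dx": 0, "dy": 0, "dz": -0.014, "wx": 0, "wy": 0, "wz": 0, "fingers": 1},
    {"dx": 0, "dy": 0, "dz": -0.014, "wx": 0, "wy": 0, "wz": 0, "fingers": 1}
  ]
}}

```text
clock: 14.55
eef_pos: [443.5, 307.4, 155.5]
tool_rot: [-0.918, 1.567, 0.866]
force: [-0.7, 4.0, 3.1]
width: 0.0
```

```bash
python3 - <<'E'
from h import *
bplan(65,66,154)
O=[]
for n,(x0,y0) in(('scene',(330,50)),):
    im=ctrl.get_image(n)[:,:,::-1];O.append(cv2.resize(im[y0:y0+140,x0:x0+130],None,fx=3,fy=3,interpolation=cv2.INTER_CUBIC))
cv2.imwrite('pics/p11.png',np.hstack(O))
E
```

```text
box pos [128.   65.4 155.5]
t 14.55 pos [443.5 307.4 155.5] jaw 102.21 q [-0.58  0.57 -0.12  1.91  0.1   0.67  1.03] F [-0.7  4.   3.1] w 0.0
 rot units(6deg) [0.008 0.025 0.032]  shift in target frame [ 0.002   0.0008 -0.084 ]  in current [ 0.0017  0.0008 -0.084 ]  world [ 12.7 -61.7  -1.5]
```

View pics/p11.png

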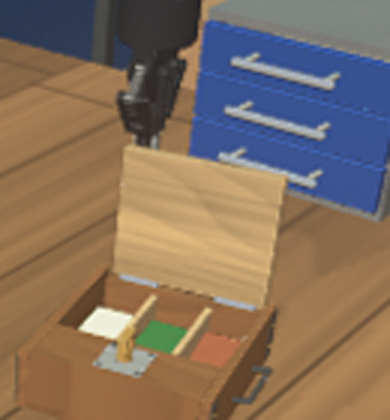

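Emit:
{"fn": "servo_tool", "kwargs": {
  "rows": [
    {"dx": 0, "dy": 0, "dz": -0.021, "wx": 0, "wy": 0, "wz": 0, "fingers": 1},
    {"dx": 0, "dy": 0, "dz": -0.022, "wx": 0, "wy": 0, "wz": 0, "fingers": 1},
    {"dx": 0.001, "dy": 0, "dz": -0.021, "wx": 0, "wy": 0, "wz": 0, "fingers": 1},
    {"dx": 0.002, "dy": 0, "dz": -0.02, "wx": 0, "wy": 0, "wz": 0, "fingers": 1},
    {"dx": 0.008, "dy": 0, "dz": -0.019, "wx": 0, "wy": 0, "wz": 0, "fingers": 1}
  ]
}}

```text
clock: 15.22
eef_pos: [458.7, 229.4, 145.5]
tool_rot: [2.037, 1.57, -2.464]
force: [-0.2, 3.4, -0.1]
width: -0.0
```

```bash
python3 - <<'E'
from h import *
bplan(16,66,117)
im=ctrl.get_image('scene')[:,:,::-1];cv2.imwrite('pics/p12.png',cv2.resize(im[50:210,330:460],None,fx=3,fy=3,interpolation=cv2.INTER_CUBIC))
E
```

```text
box pos [ 48.6  67.  145.5]
t 15.22 pos [458.7 229.4 145.5] jaw 102.14 q [-0.43  0.56 -0.12  1.98  0.12  0.61  1.15] F [-0.2  3.4 -0.1] w -0.0
 rot units(6deg) [-0.003 -0.004 -0.007]  shift in target frame [ 0.038  -0.0013 -0.0435]  in current [ 0.038  -0.0013 -0.0435]  world [  7.8 -31.7 -28.5]
```

View pics/p12.png

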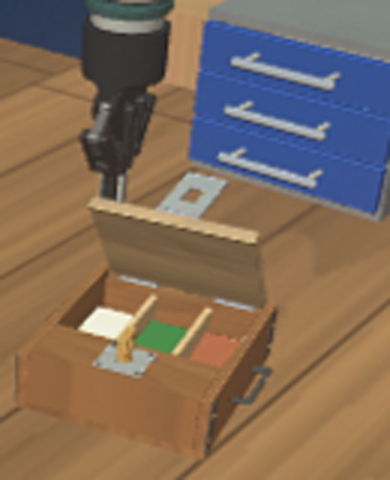

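Emit:
{"fn": "servo_tool", "kwargs": {
  "rows": [
    {"dx": 0.016, "dy": -0.001, "dz": -0.022, "wx": 0, "wy": 0, "wz": 0, "fingers": 1},
    {"dx": 0.022, "dy": 0, "dz": -0.021, "wx": 0, "wy": 0, "wz": 0, "fingers": 1},
    {"dx": 0.018, "dy": 0, "dz": -0.011, "wx": 0, "wy": 0, "wz": 0, "fingers": 1},
    {"dx": 0.018, "dy": 0, "dz": -0.009, "wx": 0, "wy": 0, "wz": 0, "fingers": 1},
    {"dx": 0.015, "dy": 0, "dz": -0.005, "wx": 0, "wy": 0, "wz": 0, "fingers": 1}
  ]
}}

```text
clock: 15.9
eef_pos: [470.3, 180.3, 78.1]
tool_rot: [2.327, 1.57, -2.173]
force: [0.0, -0.5, 1.7]
width: 0.3
```

```bash
python3 - <<'E'
from h import *
bplan(-6,66,60)
im=ctrl.get_image('scene')[:,:,::-1];cv2.imwrite('pics/p13.png',cv2.resize(im[50:210,330:460],None,fx=3,fy=3,interpolation=cv2.INTER_CUBIC))
E
```

```text
box pos [-1.9 66.  78.1]
t 15.9 pos [470.3 180.3  78.1] jaw 102.14 q [-0.35  0.67 -0.1   2.05  0.15  0.43  1.21] F [ 0.  -0.5  1.7] w 0.3
 rot units(6deg) [-0.004 -0.006 -0.006]  shift in target frame [ 0.0241  0.     -0.0055]  in current [ 0.0241  0.     -0.0055]  world [  0.9  -4.  -18.1]
```

View pics/p13.png

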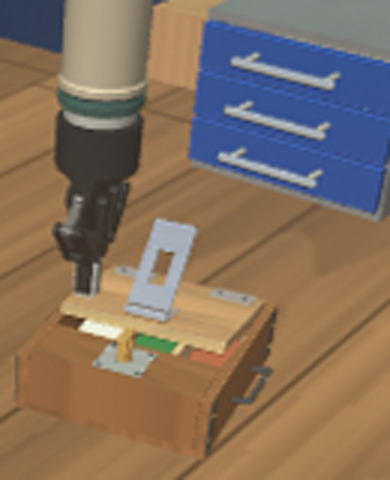

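Push down to the deck level until the force rises.

Emit:
{"fn": "servo_tool", "kwargs": {
  "rows": [
    {"dx": 0.012, "dy": 0, "dz": -0.004, "wx": 0, "wy": 0, "wz": 0, "fingers": 1},
    {"dx": 0.012, "dy": 0, "dz": -0.003, "wx": 0, "wy": 0, "wz": 0, "fingers": 1},
    {"dx": 0.003, "dy": 0, "dz": 0, "wx": 0, "wy": 0, "wz": 0, "fingers": 1},
    {"dx": 0, "dy": 0, "dz": 0, "wx": 0, "wy": 0, "wz": 0, "fingers": 1}
  ]
}}

```text
clock: 16.45
eef_pos: [471.4, 176.5, 59.9]
tool_rot: [-1.293, 1.57, 0.491]
force: [-3.5, -0.8, 15.5]
width: 0.2
```

```bash
python3 - <<'E'
from h import *
bplan(-6,66,60)
im=ctrl.get_image('scene')[:,:,::-1];cv2.imwrite('pics/p14.png',cv2.resize(im[90:200,330:430],None,fx=5,fy=5,interpolation=cv2.INTER_CUBIC))
E
```

```text
box pos [-5.8 65.7 59.9]
t 16.45 pos [471.4 176.5  59.9] jaw 102.2 q [-0.35  0.7  -0.1   2.06  0.16  0.39  1.21] F [-3.5 -0.8 15.5] w 0.2
 rot units(6deg) [0.007 0.002 0.008]  shift in target frame [-0.0001  0.0004 -0.0002]  in current [-0.0001  0.0004 -0.0002]  world [-0.3 -0.2  0.1]
```

View pics/p14.png

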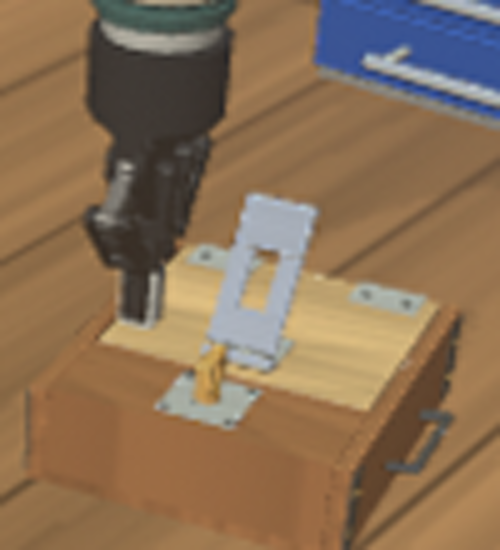

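```bash
python3 - <<'E'
from h import *
for a in np.arange(1.7,2.6,.1): 
    X=[-24-86*np.cos(a),0,64+86*np.sin(a)];print(a.round(1),np.round(X,0),proj('scene',bw(*X)).round(1))
print('hinge',proj('scene',bw(-24,0,64)), 'staple', proj('scene',bw(-68,0,88)))
E
```

```text
1.7 [-13.   0. 149.] [[381.3 131.2]]
1.8 [ -4.   0. 148.] [[382.3 130.4]]
1.9 [  4.   0. 145.] [[383.3 130. ]]
2.0 [ 12.   0. 142.] [[384.2 129.9]]
2.1 [ 19.   0. 138.] [[385.1 130.2]]
2.2 [ 27.   0. 134.] [[385.8 130.7]]
2.3 [ 33.   0. 128.] [[386.4 131.5]]
2.4 [ 39.   0. 122.] [[387.  132.6]]
2.5 [ 45.   0. 115.] [[387.4 134. ]]
hinge [[376.78922828 160.89159634]] staple [[371.59041084 160.38672577]]
```

Emit:
{"fn": "servo_tool", "kwargs": {
  "rows": [
    {"dx": -0.04, "dy": 0, "dz": 0, "wx": 0, "wy": 0, "wz": 0, "fingers": 1},
    {"dx": -0.046, "dy": 0, "dz": 0.03, "wx": 0, "wy": 0, "wz": 0, "fingers": 1},
    {"dx": 0, "dy": -0.01, "dz": 0.06, "wx": 0, "wy": 0, "wz": 0, "fingers": 1},
    {"dx": 0, "dy": -0.04, "dz": 0.015, "wx": 0, "wy": 0, "wz": 0, "fingers": 1},
    {"dx": 0, "dy": -0.038, "dz": 0, "wx": 0, "wy": 0, "wz": 0, "fingers": 1}
  ]
}}

```text
clock: 17.12
eef_pos: [519.5, 269.3, 123.3]
tool_rot: [-0.595, 1.569, 1.192]
force: [0.4, -0.3, -0.9]
width: -0.4
```

Emit:
{"fn": "servo_tool", "kwargs": {
  "rows": [
    {"dx": 0, "dy": 0, "dz": -0.01, "wx": 0, "wy": 0, "wz": 0, "fingers": 1},
    {"dx": 0, "dy": 0, "dz": 0, "wx": 0, "wy": 0, "wz": 0, "fingers": 1}
  ]
}}

```text
clock: 17.38
eef_pos: [520.2, 258.0, 122.7]
tool_rot: [2.135, 1.569, -2.366]
force: [-0.5, -0.1, -0.2]
width: 0.3
```

```bash
python3 - <<'E'
from h import *
bplan(-10,0,136)
O=[]
for n,(x0,y0) in(('top',(110,150)),('scene',(330,80))):
    im=ctrl.get_image(n)[:,:,::-1];cv2.imwrite(f'pics/{n}15.png',im);O.append(cv2.resize(im[y0:y0+120,x0:x0+130],None,fx=3,fy=3,interpolation=cv2.INTER_CUBIC))
cv2.imwrite('pics/p15.png',np.hstack(O))
E
```

```text
box pos [ 63.7   0.9 122.7]
t 17.38 pos [520.2 258.  122.7] jaw 102.09 q [-0.43  0.67 -0.12  1.81  0.12  0.67  1.16] F [-0.5 -0.1 -0.2] w 0.3
 rot units(6deg) [-0.011 -0.011 -0.018]  shift in target frame [-0.0177 -0.0011 -0.0982]  in current [-0.0176 -0.0012 -0.0982]  world [ 16.4 -71.8  13.3]
```

View pics/p15.png

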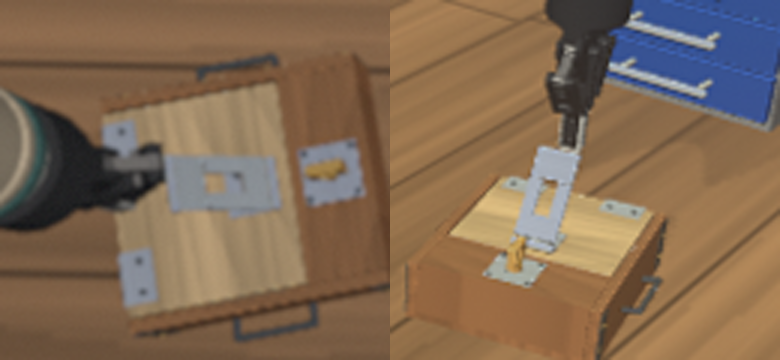

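Emit:
{"fn": "servo_tool", "kwargs": {
  "rows": [
    {"dx": 0.02, "dy": -0.001, "dz": 0, "wx": 0, "wy": 0, "wz": 0, "fingers": 1},
    {"dx": 0, "dy": 0, "dz": -0.018, "wx": 0, "wy": 0, "wz": 0, "fingers": 1},
    {"dx": 0, "dy": 0, "dz": -0.018, "wx": 0, "wy": 0, "wz": 0, "fingers": 1},
    {"dx": -0.01, "dy": 0, "dz": -0.018, "wx": 0, "wy": 0, "wz": 0, "fingers": 1},
    {"dx": -0.01, "dy": 0, "dz": -0.018, "wx": 0, "wy": 0, "wz": 0, "fingers": 1}
  ]
}}

```text
clock: 18.1
eef_pos: [533.4, 205.5, 124.0]
tool_rot: [-2.276, 1.57, -0.494]
force: [0.0, 0.7, 0.4]
width: -0.3
```

```bash
python3 - <<'E'
from h import *
bplan(-29,0,133)
im=ctrl.get_image('scene')[:,:,::-1];cv2.imwrite('pics/p16.png',cv2.resize(im[80:200,330:430],None,fx=4,fy=4,interpolation=cv2.INTER_CUBIC))
E
```

```text
box pos [  9.5  -1.  124. ]
t 18.1 pos [533.4 205.5 124. ] jaw 102.11 q [-0.33  0.66 -0.13  1.84  0.13  0.65  1.24] F [0.  0.7 0.4] w -0.3
 rot units(6deg) [-0.008 -0.002  0.003]  shift in target frame [-0.012   0.0014 -0.0513]  in current [-0.0119  0.0014 -0.0513]  world [  7.1 -37.9   9. ]
```

View pics/p16.png

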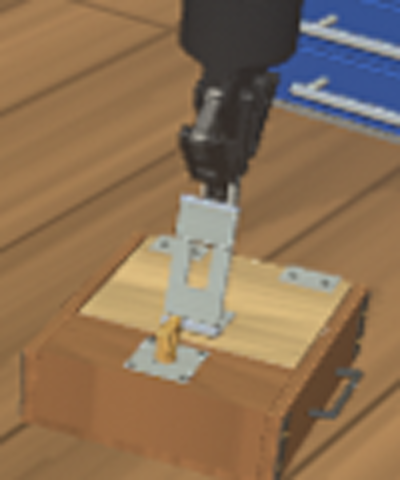

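Emit:
{"fn": "servo_tool", "kwargs": {
  "rows": [
    {"dx": -0.006, "dy": 0.001, "dz": -0.013, "wx": 0, "wy": 0, "wz": 0, "fingers": 1},
    {"dx": -0.006, "dy": 0, "dz": -0.013, "wx": 0, "wy": 0, "wz": 0, "fingers": 1},
    {"dx": 0, "dy": 0, "dz": -0.025, "wx": 0, "wy": 0, "wz": 0, "fingers": 1},
    {"dx": 0.006, "dy": 0, "dz": -0.022, "wx": 0, "wy": 0, "wz": 0, "fingers": 1},
    {"dx": 0.002, "dy": 0, "dz": -0.021, "wx": 0, "wy": 0, "wz": 0, "fingers": 1}
  ]
}}

```text
clock: 18.77
eef_pos: [547.1, 136.1, 125.7]
tool_rot: [1.941, 1.57, -2.56]
force: [1.0, 0.4, 0.0]
width: 0.0
```

```bash
python3 - <<'E'
from h import *
bplan(-84,0,124)
im=ctrl.get_image('scene')[:,:,::-1];cv2.imwrite('pics/p17.png',cv2.resize(im[80:200,330:430],None,fx=4,fy=4,interpolation=cv2.INTER_CUBIC))
E
```

```text
box pos [-61.2   0.2 125.7]
t 18.77 pos [547.1 136.1 125.7] jaw 102.12 q [-0.2   0.65 -0.14  1.86  0.14  0.65  1.36] F [1.  0.4 0. ] w 0.0
 rot units(6deg) [-0.007 -0.004 -0.01 ]  shift in target frame [ 0.0022 -0.0003 -0.0303]  in current [ 0.0022 -0.0003 -0.0303]  world [  5.  -22.2  -1.7]
```

View pics/p17.png

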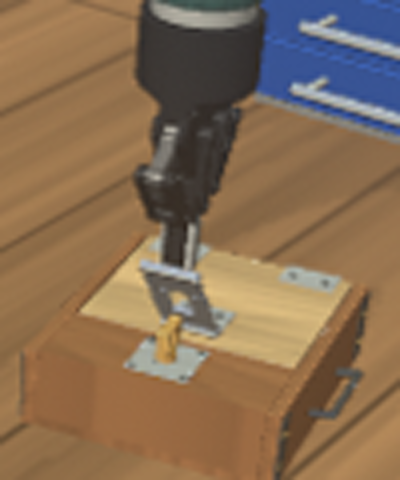

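Emit:
{"fn": "servo_tool", "kwargs": {
  "rows": [
    {"dx": 0.002, "dy": 0, "dz": -0.03, "wx": 0, "wy": 0, "wz": 0, "fingers": 1},
    {"dx": 0.012, "dy": 0, "dz": -0.008, "wx": 0, "wy": 0, "wz": 0, "fingers": 1},
    {"dx": 0.012, "dy": 0, "dz": -0.008, "wx": 0, "wy": 0, "wz": 0, "fingers": 1},
    {"dx": 0.014, "dy": 0, "dz": -0.007, "wx": 0, "wy": 0, "wz": 0, "fingers": 1},
    {"dx": 0, "dy": 0, "dz": 0, "wx": 0, "wy": 0, "wz": 0, "fingers": 1}
  ]
}}

```text
clock: 19.45
eef_pos: [554.6, 98.8, 95.0]
tool_rot: [1.517, 1.568, -2.983]
force: [0.5, -0.2, -0.1]
width: -0.2
```

```bash
python3 - <<'E'
from h import *
bplan(-101,0,66)
im=ctrl.get_image('scene')[:,:,::-1];cv2.imwrite('pics/p18.png',cv2.resize(im[80:200,330:430],None,fx=4,fy=4,interpolation=cv2.INTER_CUBIC))
E
```

```text
box pos [-99.2   0.7  95. ]
t 19.45 pos [554.6  98.8  95. ] jaw 102.16 q [-0.14  0.69 -0.13  1.88  0.16  0.58  1.41] F [ 0.5 -0.2 -0.1] w -0.2
 rot units(6deg) [ 0.     0.001 -0.024]  shift in target frame [ 0.0387 -0.001  -0.0024]  in current [ 0.0387 -0.0011 -0.0024]  world [  1.1  -1.6 -29. ]
```

View pics/p18.png

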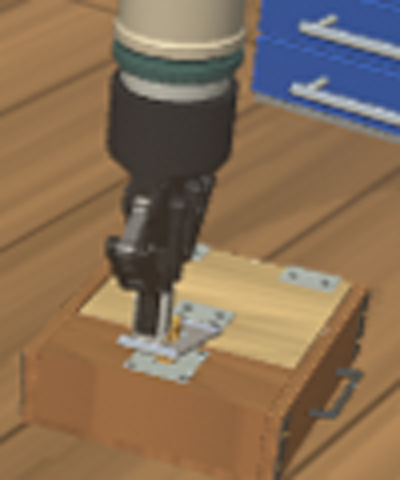

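Emit:
{"fn": "servo_tool", "kwargs": {
  "rows": [
    {"dx": 0.013, "dy": 0, "dz": -0.003, "wx": 0, "wy": 0, "wz": 0, "fingers": 1},
    {"dx": 0.013, "dy": 0, "dz": 0, "wx": 0, "wy": 0, "wz": 0, "fingers": 1},
    {"dx": 0.01, "dy": 0, "dz": 0, "wx": 0, "wy": 0, "wz": 0, "fingers": 1},
    {"dx": 0.003, "dy": 0, "dz": 0, "wx": 0, "wy": 0, "wz": 0, "fingers": 1},
    {"dx": 0, "dy": 0, "dz": 0, "wx": 0, "wy": 0, "wz": 0, "fingers": 1}
  ]
}}

```text
clock: 20.12
eef_pos: [555.9, 96.8, 67.9]
tool_rot: [2.77, 1.571, -1.73]
force: [-3.1, -0.6, 10.6]
width: -0.0
```

```bash
python3 - <<'E'
from h import *
bplan(-101,0,66)
im=ctrl.get_image('scene')[:,:,::-1];cv2.imwrite('pics/p19.png',cv2.resize(im[120:200,330:430],None,fx=6,fy=6,interpolation=cv2.INTER_CUBIC))
E
```

```text
box pos [-1.015e+02 -1.000e-01  6.790e+01]
t 20.12 pos [555.9  96.8  67.9] jaw 102.16 q [-0.14  0.74 -0.12  1.89  0.17  0.53  1.4 ] F [-3.1 -0.6 10.6] w -0.0
 rot units(6deg) [ 0.001 -0.003 -0.001]  shift in target frame [0.0025 0.0001 0.0006]  in current [0.0025 0.0001 0.0006]  world [-0.2  0.4 -1.9]
```

View pics/p19.png

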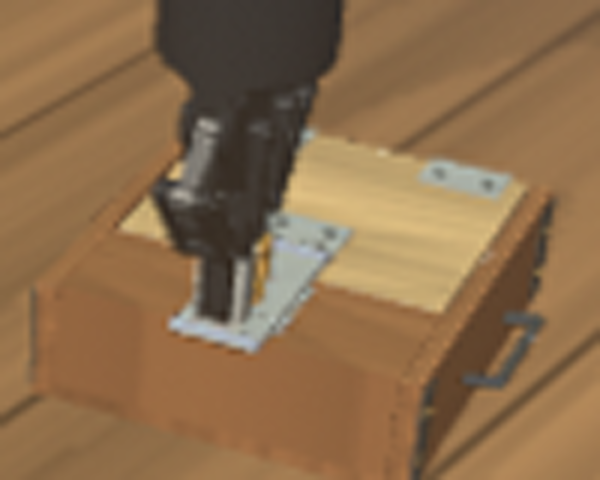

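Emit:
{"fn": "servo_tool", "kwargs": {
  "rows": [
    {"dx": 0.003, "dy": 0, "dz": 0, "wx": 0, "wy": 0, "wz": 0, "fingers": 1},
    {"dx": 0, "dy": 0, "dz": 0, "wx": 0, "wy": 0, "wz": 0, "fingers": 1}
  ]
}}

```text
clock: 20.42
eef_pos: [556.0, 96.9, 67.0]
tool_rot: [-2.247, 1.57, -0.464]
force: [-4.5, -0.5, 22.8]
width: -0.2
```

Emit:
{"fn": "servo_tool", "kwargs": {
  "rows": [
    {"dx": -0.04, "dy": 0, "dz": 0, "wx": 0, "wy": 0, "wz": 0, "fingers": 1},
    {"dx": -0.05, "dy": 0, "dz": 0, "wx": 1, "wy": 0, "wz": 0, "fingers": 0.6},
    {"dx": -0.05, "dy": 0, "dz": 0, "wx": 1, "wy": 0, "wz": 0, "fingers": 0.6},
    {"dx": 0, "dy": 0, "dz": 0, "wx": 1, "wy": 0, "wz": 0, "fingers": 0.6},
    {"dx": 0, "dy": 0, "dz": 0, "wx": 1, "wy": 0, "wz": 0, "fingers": 0.6}
  ]
}}

```text
clock: 21.05
eef_pos: [556.2, 96.9, 170.2]
tool_rot: [-1.069, 1.57, 0.292]
force: [-0.2, -0.7, 0.3]
width: 33.9
```

Emit:
{"fn": "servo_tool", "kwargs": {
  "rows": [
    {"dx": 0, "dy": 0, "dz": 0, "wx": 1, "wy": 0, "wz": 0, "fingers": 0.6},
    {"dx": 0, "dy": 0, "dz": 0, "wx": 1, "wy": 0, "wz": 0, "fingers": 0.6},
    {"dx": 0, "dy": 0, "dz": 0, "wx": 1, "wy": 0, "wz": 0, "fingers": 0.6},
    {"dx": 0, "dy": 0, "dz": 0, "wx": 1, "wy": 0, "wz": 0, "fingers": 0.6},
    {"dx": 0, "dy": 0, "dz": 0, "wx": 1, "wy": 0, "wz": 0, "fingers": 0.6}
  ]
}}

```text
clock: 21.68
eef_pos: [555.8, 96.9, 169.4]
tool_rot: [2.521, 1.57, -2.925]
force: [0.0, 0.1, 0.3]
width: 34.3
```

Emit:
{"fn": "servo_tool", "kwargs": {
  "rows": [
    {"dx": 0, "dy": 0, "dz": 0, "wx": 1, "wy": 0, "wz": 0, "fingers": 0.6},
    {"dx": 0, "dy": 0, "dz": 0, "wx": 1, "wy": 0, "wz": 0, "fingers": 0.6},
    {"dx": 0, "dy": 0, "dz": 0, "wx": 1, "wy": 0, "wz": 0, "fingers": 0.6},
    {"dx": 0, "dy": 0, "dz": 0, "wx": 1, "wy": 0, "wz": 0, "fingers": 0.6},
    {"dx": 0, "dy": 0, "dz": 0, "wx": 1, "wy": 0, "wz": 0, "fingers": 0.6}
  ]
}}

```text
clock: 22.3
eef_pos: [555.8, 97.0, 169.4]
tool_rot: [3.088, 1.57, -2.881]
force: [-0.4, 0.9, -0.2]
width: 34.1
```

Emit:
{"fn": "servo_tool", "kwargs": {
  "rows": [
    {"dx": 0, "dy": -0.04, "dz": 0, "wx": 1, "wy": 0, "wz": 0, "fingers": 0.6},
    {"dx": 0, "dy": 0, "dz": 0, "wx": 0, "wy": 0, "wz": 0, "fingers": 0.6},
    {"dx": 0, "dy": 0, "dz": 0, "wx": 0, "wy": 0, "wz": 0, "fingers": 0.6}
  ]
}}

```text
clock: 22.68
eef_pos: [565.4, 67.5, 169.6]
tool_rot: [3.12, 1.57, -2.951]
force: [-0.8, -0.1, -0.3]
width: 34.0
```

```bash
python3 - <<'E'
from h import *
bplan(-68,0,130,down(BY-np.pi/2))
O=[]
for n,(x0,y0) in(('top',(110,150)),('scene',(330,80))):
    im=ctrl.get_image(n)[:,:,::-1];cv2.imwrite(f'pics/{n}20.png',im);O.append(cv2.resize(im[y0:y0+120,x0:x0+130],None,fx=3,fy=3,interpolation=cv2.INTER_CUBIC))
cv2.imwrite('pics/p20.png',np.hstack(O))
E
```

```text
box pos [-132.1   -3.2  169.6]
t 22.68 pos [565.4  67.5 169.6] jaw 12.1 q [-0.36  0.61  0.3   1.82 -0.25  0.75  0.28] F [-0.8 -0.1 -0.3] w 34.0
 rot units(6deg) [-0.009 -0.003 -0.   ]  shift in target frame [ 0.0528  0.0855 -0.0043]  in current [ 0.0528  0.0855 -0.0043]  world [-16.6  62.  -39.6]
```

View pics/p20.png

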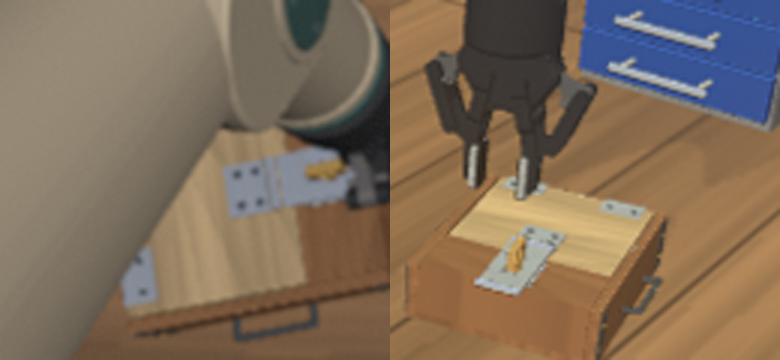

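```bash
python3 - <<'E'
from h import *
np.set_printoptions(suppress=True,precision=1)
im=ctrl.get_image('top');ctrl.get_image('scene')
a=cv2.resize(im[195:220,200:240,::-1],None,fx=15,fy=15,interpolation=cv2.INTER_CUBIC);cv2.imwrite('pics/p21.png',a)
d={}
for n in('scene','top'):
    r=ctrl.mark_of('staple_head',n);print([(x['conf'],x['point']) for x in r[:2]]);d[n]=r[0]['point'] if r else None
    print(n,proj(n,bw(-68,0,77)),proj(n,bw(-68,0,88)))
if all(v is not None for v in d.values()): X,e=tri(d['scene'],d['top']);print(X,e,binv(X))
i=im.astype(int)[195:220,200:240];m=(i[...,0]>i[...,2]*1.6)&(i[...,0]>140);ys,xs=np.nonzero(m);print(m.sum(),xs.mean()+200,ys.mean()+195,binv(atz('top',(xs.mean()+200,ys.mean()+195),86)))
E
```

```text
[(0.61, [369.3, 162.6])]
scene [[371.2 164. ]] [[371.6 160.4]]
[(0.49, [217.2, 205.7])]
top [[219.  205.9]] [[217.7 205.2]]
[546.2 130.6  80.8] 1.0083751597427046 [-66.4   2.2  80.8]
37 216.59459459459458 205.43243243243242 [-65.   -0.3  86. ]
```

View pics/p21.png

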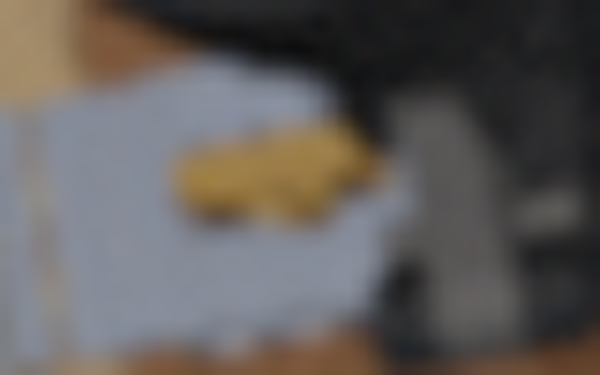

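Emit:
{"fn": "servo_tool", "kwargs": {
  "rows": [
    {"dx": 0.02, "dy": 0.043, "dz": -0.004, "wx": 0, "wy": 0, "wz": 0, "fingers": 0.6},
    {"dx": 0.02, "dy": 0.043, "dz": 0, "wx": 0, "wy": 0, "wz": 0, "fingers": 0.6},
    {"dx": 0.02, "dy": 0, "dz": 0, "wx": 0, "wy": 0, "wz": 0, "fingers": 0.6},
    {"dx": 0, "dy": 0, "dz": 0, "wx": 0, "wy": 0, "wz": 0, "fingers": 0.6},
    {"dx": 0, "dy": 0, "dz": 0, "wx": 0, "wy": 0, "wz": 0, "fingers": 0.6}
  ]
}}

```text
clock: 23.6
eef_pos: [549.5, 129.3, 125.2]
tool_rot: [-0.863, 1.57, -0.653]
force: [1.0, -0.3, -0.1]
width: 34.0
```

```bash
python3 - <<'E'
from h import *
bplan(-67.5,0,70,down(BY-np.pi/2))
im=ctrl.get_image('scene')[:,:,::-1];cv2.imwrite('pics/p22.png',cv2.resize(im[80:200,330:430],None,fx=4,fy=4,interpolation=cv2.INTER_CUBIC))
E
```

```text
box pos [-68.4  -0.7 125.2]
t 23.6 pos [549.5 129.3 125.2] jaw 12.05 q [-0.46  0.66  0.28  1.87 -0.28  0.65  0.2 ] F [ 1.  -0.3 -0.1] w 34.0
 rot units(6deg) [-0.018  0.007  0.008]  shift in target frame [ 0.0736  0.0012 -0.0009]  in current [ 0.0736  0.0013 -0.001 ]  world [ -0.9   0.7 -55.2]
```

View pics/p22.png

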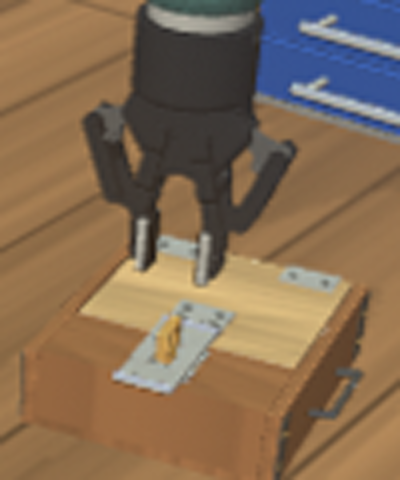

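Centred over the staple. Descend.

Emit:
{"fn": "servo_tool", "kwargs": {
  "rows": [
    {"dx": 0.025, "dy": 0.001, "dz": -0.001, "wx": 0, "wy": 0, "wz": 0, "fingers": 0.6},
    {"dx": 0.025, "dy": 0, "dz": 0, "wx": 0, "wy": 0, "wz": 0, "fingers": 0.6},
    {"dx": 0.02, "dy": 0, "dz": 0, "wx": 0, "wy": 0, "wz": 0, "fingers": 0.6},
    {"dx": 0, "dy": 0, "dz": 0, "wx": 0, "wy": 0, "wz": 0, "fingers": 0.6}
  ]
}}

```text
clock: 24.15
eef_pos: [547.5, 130.7, 71.6]
tool_rot: [-3.037, 1.569, -2.825]
force: [-0.4, 0.1, 0.5]
width: 34.1
```

Emit:
{"fn": "servo_tool", "kwargs": {
  "rows": [
    {"dx": 0, "dy": 0, "dz": 0, "wx": 0, "wy": 0, "wz": 0, "fingers": 0.86},
    {"dx": 0, "dy": 0, "dz": 0, "wx": 0, "wy": 0, "wz": 0, "fingers": 0.86},
    {"dx": 0, "dy": 0, "dz": 0, "wx": 0, "wy": 0, "wz": 0, "fingers": 0.86}
  ]
}}

```text
clock: 24.52
eef_pos: [548.2, 131.4, 72.8]
tool_rot: [0.136, 1.57, 0.348]
force: [0.2, -0.7, -0.1]
width: 11.7
```

```bash
python3 - <<'E'
from h import *
bplan(-67.5,0,70,down(BY-np.pi/2))
im=ctrl.get_image('scene')[:,:,::-1];cv2.imwrite('pics/p23.png',cv2.resize(im[100:200,330:430],None,fx=5,fy=5,interpolation=cv2.INTER_CUBIC))
E
```

```text
box pos [-66.    0.1  72.8]
t 24.52 pos [548.2 131.4  72.8] jaw 12.17 q [-0.44  0.74  0.24  1.9  -0.31  0.54  0.22] F [ 0.2 -0.7 -0.1] w 11.7
 rot units(6deg) [ 0.002  0.009 -0.001]  shift in target frame [ 0.0037 -0.0019  0.0001]  in current [ 0.0037 -0.0019  0.0001]  world [ 0.4 -1.4 -2.8]
```

View pics/p23.png

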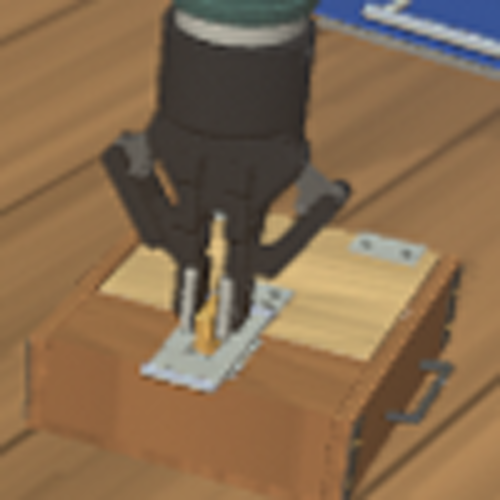

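Emit:
{"fn": "servo_tool", "kwargs": {
  "rows": [
    {"dx": 0, "dy": -0.002, "dz": 0, "wx": -1, "wy": 0, "wz": 0, "fingers": 0.86},
    {"dx": 0, "dy": 0, "dz": 0, "wx": -1, "wy": 0, "wz": 0, "fingers": 0.86},
    {"dx": 0, "dy": 0, "dz": 0, "wx": -1, "wy": 0, "wz": 0, "fingers": 0.86},
    {"dx": 0, "dy": 0, "dz": 0, "wx": -1, "wy": 0, "wz": 0, "fingers": 0.86},
    {"dx": 0, "dy": 0, "dz": 0, "wx": -1, "wy": 0, "wz": 0, "fingers": 0.86}
  ]
}}

```text
clock: 25.2
eef_pos: [549.3, 130.0, 72.6]
tool_rot: [-0.543, 1.569, 0.196]
force: [1.9, -0.4, -0.9]
width: 12.0
```

Emit:
{"fn": "servo_tool", "kwargs": {
  "rows": [
    {"dx": 0, "dy": 0, "dz": 0, "wx": -1, "wy": 0, "wz": 0, "fingers": 0.86},
    {"dx": 0, "dy": 0, "dz": 0, "wx": -1, "wy": 0, "wz": 0, "fingers": 0.86},
    {"dx": 0, "dy": 0, "dz": 0, "wx": -1, "wy": 0, "wz": 0, "fingers": 0.86},
    {"dx": 0, "dy": 0, "dz": 0, "wx": -1, "wy": 0, "wz": 0, "fingers": 0.86},
    {"dx": 0, "dy": 0, "dz": 0, "wx": -1, "wy": 0, "wz": 0, "fingers": 0.86}
  ]
}}

```text
clock: 25.82
eef_pos: [549.5, 130.2, 72.6]
tool_rot: [-0.946, 1.568, 0.317]
force: [1.6, 0.5, -1.5]
width: 11.9
```

Emit:
{"fn": "servo_tool", "kwargs": {
  "rows": [
    {"dx": 0, "dy": 0, "dz": 0, "wx": -1, "wy": 0, "wz": 0, "fingers": 0.86},
    {"dx": 0, "dy": 0, "dz": 0, "wx": -1, "wy": 0, "wz": 0, "fingers": 0.86},
    {"dx": 0, "dy": 0, "dz": 0, "wx": -1, "wy": 0, "wz": 0, "fingers": 0.86},
    {"dx": 0, "dy": 0, "dz": 0, "wx": -1, "wy": 0, "wz": 0, "fingers": 0.86},
    {"dx": 0, "dy": 0, "dz": 0, "wx": 0, "wy": 0, "wz": 0, "fingers": 0.86}
  ]
}}

```text
clock: 26.45
eef_pos: [549.2, 130.4, 72.6]
tool_rot: [-1.053, 1.568, 0.624]
force: [2.1, 1.5, 0.3]
width: 11.9
```

```bash
python3 - <<'E'
from h import *
bplan(-67.5,0,70)
im=ctrl.get_image('scene')[:,:,::-1];cv2.imwrite('pics/p24.png',cv2.resize(im[100:200,330:430],None,fx=5,fy=5,interpolation=cv2.INTER_CUBIC))
E
```

```text
box pos [-67.2  -0.7  72.6]
t 26.45 pos [549.2 130.4  72.6] jaw 96.1 q [-0.18  0.73 -0.15  1.89  0.2   0.54  1.21] F [2.1 1.5 0.3] w 11.9
 rot units(6deg) [-1.01  0.01  0.02]  shift in target frame [ 0.0035  0.0009 -0.0004]  in current [ 0.0035  0.0008 -0.0005]  world [-0.6 -0.4 -2.6]
```

View pics/p24.png

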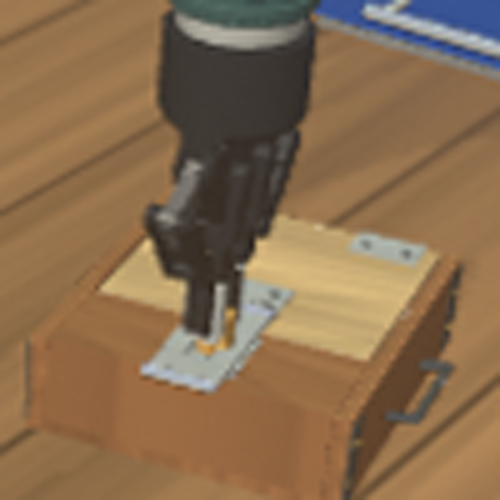

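Turning well; 2 more units to take up the slack, then close on it briefly, open a little, and lift.

Emit:
{"fn": "servo_tool", "kwargs": {
  "rows": [
    {"dx": 0, "dy": 0, "dz": 0, "wx": -1, "wy": 0, "wz": 0, "fingers": 0.86},
    {"dx": 0, "dy": 0, "dz": 0, "wx": -0.9, "wy": 0, "wz": 0, "fingers": 0.86},
    {"dx": 0, "dy": 0, "dz": 0, "wx": 0, "wy": 0, "wz": 0, "fingers": 0.86},
    {"dx": 0, "dy": 0, "dz": 0, "wx": 0, "wy": 0, "wz": 0, "fingers": 0.86}
  ]
}}

```text
clock: 27.0
eef_pos: [548.4, 130.3, 72.5]
tool_rot: [-1.023, 1.57, 0.853]
force: [0.8, 2.7, 0.9]
width: 11.9
```

Emit:
{"fn": "servo_tool", "kwargs": {
  "rows": [
    {"dx": 0, "dy": 0, "dz": 0, "wx": 0, "wy": 0, "wz": 0, "fingers": 0.7},
    {"dx": 0, "dy": 0, "dz": 0, "wx": 0, "wy": 0, "wz": 0, "fingers": 0.7},
    {"dx": -0.03, "dy": 0, "dz": 0, "wx": 0, "wy": 0, "wz": 0, "fingers": 0.7},
    {"dx": -0.06, "dy": 0, "dz": 0, "wx": 0, "wy": 0, "wz": 0, "fingers": 0.7},
    {"dx": -0.06, "dy": 0, "dz": 0, "wx": 0, "wy": 0, "wz": 0, "fingers": 0.7}
  ]
}}

```text
clock: 27.62
eef_pos: [547.4, 129.1, 185.5]
tool_rot: [1.71, 1.569, -2.697]
force: [0.4, 0.1, 0.3]
width: 25.5
```

Emit:
{"fn": "servo_tool", "kwargs": {
  "rows": [
    {"dx": 0, "dy": 0, "dz": -0.06, "wx": 0, "wy": 0, "wz": 0, "fingers": 0.7},
    {"dx": 0, "dy": 0, "dz": -0.07, "wx": 0, "wy": 0, "wz": 0, "fingers": 0.7},
    {"dx": 0, "dy": 0, "dz": -0.07, "wx": 0, "wy": 0, "wz": 0, "fingers": 0.7},
    {"dx": 0, "dy": 0, "dz": -0.07, "wx": 0, "wy": 0, "wz": 0, "fingers": 0.7},
    {"dx": 0, "dy": 0, "dz": 0, "wx": 0, "wy": 0, "wz": 0, "fingers": 0.7}
  ]
}}

```text
clock: 28.25
eef_pos: [609.2, -70.5, 184.1]
tool_rot: [2.578, 1.567, -1.838]
force: [-0.1, -1.0, -0.7]
width: 25.4
```

```bash
python3 - <<'E'
from h import *
s,R=st();print(s['clock'],s['eef_pos'],s['force'])
O=[]
for n,(x0,y0) in(('top',(130,160)),('scene',(330,110))):
    im=ctrl.get_image(n)[:,:,::-1];cv2.imwrite(f'pics/{n}25.png',im);O.append(cv2.resize(im[y0:y0+100,x0:x0+100],None,fx=4,fy=4,interpolation=cv2.INTER_CUBIC))
cv2.imwrite('pics/p25.png',np.hstack(O))
E
```

```text
28.25 [609.1960178  -70.50380266 184.08314253] [-0.12872361 -1.04504871 -0.65850188]
```

View pics/p25.png

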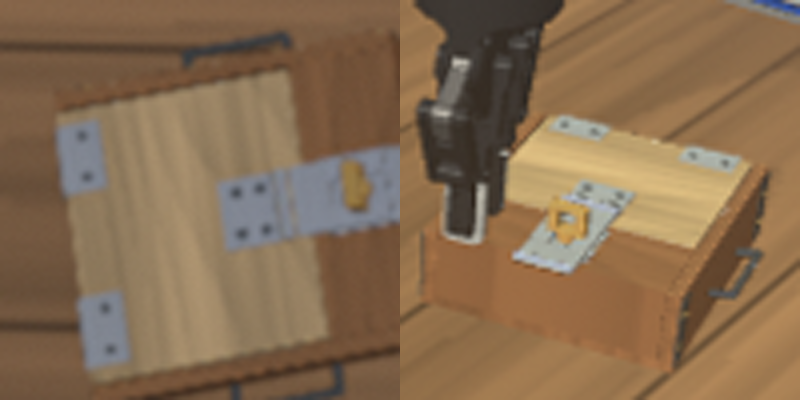

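```bash
python3 - <<'E'
from h import *
for n,a in(('top25',None),('top20',None)):
    im=cv2.imread(f'pics/{n}.png').astype(int);K=6
    i=cv2.resize((im[190:225,200:240,2]-im[190:225,200:240,0]).astype(np.float32),None,fx=K,fy=K,interpolation=cv2.INTER_CUBIC)
    i[:, :int(5*K)]=0
    m=(i>60).astype(np.uint8);c=max(cv2.findContours(m,0,cv2.CHAIN_APPROX_NONE)[0],key=cv2.contourArea)[:,0]
    P=np.array([binv(atz('top',((q[0]+.5)/K-.5+200,(q[1]+.5)/K-.5+190),86))[:2] for q in c],np.float32)
    print(n,cv2.minAreaRect(P),P.min(0),P.max(0))
a=cv2.imread('pics/top25.png')[190:225,200:240];cv2.imwrite('pics/p26.png',cv2.resize(a,None,fx=14,fy=14,interpolation=cv2.INTER_CUBIC))
E
```

```text
top25 ((-69.598388671875, 1.1272974014282227), (25.06479835510254, 12.879308700561523), 87.18118286132812) [-75.89962  -11.600182] [-62.737778  13.728194]
top20 ((-58.12751007080078, 34.90439224243164), (13.7805757522583, 32.35417175292969), 81.1995849609375) [-75.06512   26.774487] [-42.6722    43.402557]
```

View pics/p26.png

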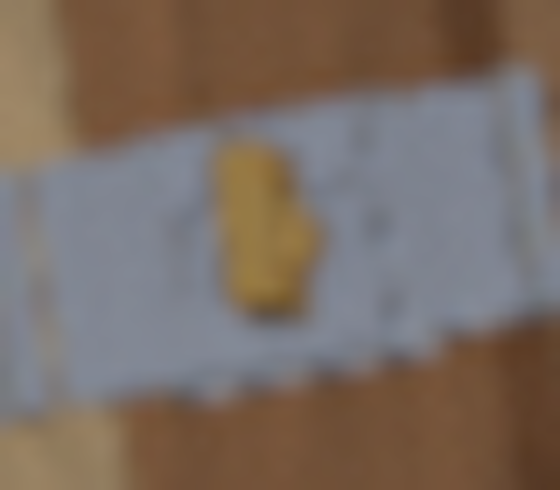

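```bash
python3 - <<'E'
from cell import ctrl
print(ctrl.read_state()['clock'],ctrl.read_state()['qd'].round(3)); print(ctrl.finish_job())
E
```

```text
28.35 [-0.035 -0.008 -0.031  0.011 -0.004 -0.003  0.001]
the job is handed in; nothing more can be done
None
```

I put the green bar in its bay, shut the lid, folded the hasp flat over the staple and then turned the staple crosswise. I handed the job in at 28.4 s. The hand-in gives no verdict, so the results below are from my own checks.

- **Bar:** I picked the one of the three green blocks that measured 66 mm tall; the others were about 48 and 92 mm. I tipped it onto its flat face with the closed fingers, gripped it by its ends and lowered it into the middle, green-lined bay. After release, both cameras showed it flat and straight in the bay. I did not measure its final position there, and it is now hidden under the lid.
- **Lid:** It stopped at 59.9 mm under about 15 N, against the 60 mm expected when shut.
- **Hasp:** The fingertip stopped at 67 to 68 mm under 10 to 23 N, against 66 mm expected. That is about 0.02 rad above flat, within the limit. The pictures show the staple standing up through the slot.
- **Staple:** The top view gives about 87 degrees (1.52 rad), past the 1.3 rad needed. The gripper was clear of everything at the end.

**Small disagreements:** The two cameras differed by 1 to 2 mm on the box and the bar. The networks' staple point was about 2 mm off my box fit, and I went with the fit. I saw nothing touch the bystanders or the other two bars, but I did not measure them again at the end.

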